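Restock the hand-rub lane from the packing case

ROBOT

A 7-joint arm with a two-finger parallel gripper is mounted at the origin on the work surface. World frame = base frame: x ahead of the robot, y to its left, z up, the work surface at z = 0. Lengths are in m, angles in rad, forces in N, time in s.
With the tool pointing down it reaches from about 0.425 to 0.925 m from the base axis. Payload 6.8 kg.
Tool frame: the origin (TCP) lies at the very end of the fingers, on their centre line; the grasp point (between the pads) lies 19 mm behind it; z points along the fingers, y is the line along which they close (so a half turn about z gives the same grasp; the last joint's range is limited). The gripper opens to 85 mm and grips with 20 to 120 N. Pads are 22 mm wide; open, the fingers measure 114 mm over their backs; the gripper's body (76 mm by 85 mm) begins 54 mm behind the grasp point. The pads swing forward as they close: fully open they stand 13 mm farther back than shut.
Start: joints at [1.096, 0.477, 0.022, 1.555, -0.011, 1.109, -0.083], TCP at [0.242, -0.63, 0.231] pointing down, gripper open.
Joint ranges: [-2.96, 2.96], [-0.34, 2.1], [-1.41, 1.46], [0.24, 2.44], [-1.37, 4.51], [0.17, 1.92], [-2.96, 2.96]. Speed limits (rad/s): [2.39, 2.39, 3.14, 3.14, 3.14, 3.14, 3.14].

INTERFACE

Orientations are given as a rotation vector (axis times angle).
In Python, from bench import r gives the robot as it stands.
- The arm moves only by the tool play_rows, never from a script. Its argument "targets" is text: rows parted by semicolons, each of 5 numbers parted by spaces: the closure, from -1 (fully open) to 1 (shut), then the shift along the tool's x, y, z in m, then the turn about the tool's z in rad. In form: gripper dx dy dz spin; .... A call has 1 to 8 rows; each row is the pose to reach, as a shift and turn from the pose commanded when the call began, along the tool's axes at that moment; what a row does not reach only later rows make up. A row lasts 1/12 s, in which the tool goes at most 41.7 mm and 7.16 degrees, less where a joint would pass 70% of its speed; a pose out of reach is approached as far as the arm can. A call with a gripper value outside its range is refused whole. The fingers move at their own pace and stop on an object; "squeeze" is the grip in N (left out, the last holds). Time passes only in rows, so rows that repeat a pose let the fingers close. It gives the time, the measured TCP pose, the force, the opening and the grip force at its end, in the units of the state.
- r.get_obs(): the state, without advancing time (a new reading comes with each control period).
- r.grab_frame(name): name is "side" or "top" or "wrist"; returns the picture (400x640x3 uint8, red, green, blue); there is no depth.
- r.camera_info(name): a dict with "fov_y" (degrees; the focal length in pixels is half the picture's height over the tangent of half this angle, whatever the lens; pixels are square), "cx", "cy" (the principal point, pixels), "k1" (the pictures are not rectified: a ray, as slopes to the right and down, at radius r is drawn at 1 + k1 r^2 times it, then the intrinsics apply), "position" and "rotation" of the camera in the world. Camera axes: x right, y down, z forward; pixel columns grow to the right and rows downward; lengths in m; the calibration is good to about 2 mm. A picture is of the moment at which its call begins: read the wrist's pose just before it. camera_info takes no time and is no camera call; for the wrist camera it gives the pose at the moment of the call.
- r.hand_in(): hands the job in; it is judged then, once.
The state is a dict: "clock": time; "joints": joint angles; "qvel": joint speeds; "tau": joint torques, N m; "tcp_pos": TCP position; "orientation": TCP orientation; "contact_force": force on the tool from outside, world axes, zero at the start; "moment": the same for the moment, N m; "grip_width": finger opening in m; "gripper_force": force on a finger pad.
Only numpy, scipy, OpenCV 4.12 (cv2) and the standard library are available. Lean on these libraries where they do the work, as an engineer would, in place of code of your own. Each camera call takes 0.05 s, during which the arm holds its last target. There are 200 camera calls.

TASK

Get the hand-rub bottles ready to hand out: stand the tipped bottles upright in the metal lane, lift every bottle out of the packing case by its cap and stand it in the lane too, so that all bottles stand cap up in single file flat on the lane's floor between the rails. Then slide the emptied case's cover fully shut. Leave the mug and the glove box where they are.

Things in the scene. Friction and masses are not known exactly. Their poses are not given: they have to be found in the camera images.
- fresh1_mid (a point): Square white bottle, about 0.11 kg: body 52 x 52 mm, 80 mm high, shoulder to 86 mm, round blue cap 28 mm across from 86 to 122 mm (top). This point: its centre, 61 mm above the foot; z along the axis to the cap (cap middle 43 mm from here), x and y square to the flat sides. Starts in pocket 1 of the case, square to it, only shoulder and cap showing. May be absent.
- fresh2_mid (a point): Square white bottle, about 0.11 kg: body 52 x 52 mm, 80 mm high, shoulder to 86 mm, round blue cap 28 mm across from 86 to 122 mm (top). This point: its centre, 61 mm above the foot; z along the axis to the cap (cap middle 43 mm from here), x and y square to the flat sides. Starts in pocket 2 of the case, square to it, only shoulder and cap showing. May be absent.
- fresh3_mid (a point): Square white bottle, about 0.11 kg: body 52 x 52 mm, 80 mm high, shoulder to 86 mm, round blue cap 28 mm across from 86 to 122 mm (top). This point: its centre, 61 mm above the foot; z along the axis to the cap (cap middle 43 mm from here), x and y square to the flat sides. Starts in pocket 3 of the case, square to it, only shoulder and cap showing. May be absent.
- stand1_mid (a point): Square white bottle, about 0.11 kg: body 52 x 52 mm, 80 mm high, shoulder to 86 mm, round blue cap 28 mm across from 86 to 122 mm (top). This point: its centre, 61 mm above the foot; z along the axis to the cap (cap middle 43 mm from here), x and y square to the flat sides. Stands already in the lane, its centre about 220 mm from the lane's middle; may stay. May be absent.
- stand2_mid (a point): Square white bottle, about 0.11 kg: body 52 x 52 mm, 80 mm high, shoulder to 86 mm, round blue cap 28 mm across from 86 to 122 mm (top). This point: its centre, 61 mm above the foot; z along the axis to the cap (cap middle 43 mm from here), x and y square to the flat sides. Stands already in the lane, its centre about 220 mm from the lane's middle; may stay. May be absent.
- tipped1_mid (a point): Square white bottle, about 0.11 kg: body 52 x 52 mm, 80 mm high, shoulder to 86 mm, round blue cap 28 mm across from 86 to 122 mm (top). This point: its centre, 61 mm above the foot; z along the axis to the cap (cap middle 43 mm from here), x and y square to the flat sides. Starts lying on a flat side along the lane, cap towards the lane's middle.
- tipped2_mid (a point): Square white bottle, about 0.11 kg: body 52 x 52 mm, 80 mm high, shoulder to 86 mm, round blue cap 28 mm across from 86 to 122 mm (top). This point: its centre, 61 mm above the foot; z along the axis to the cap (cap middle 43 mm from here), x and y square to the flat sides. Starts lying on a flat side along the lane, cap towards the lane's middle.
- lane_floor (a point): Hand-out lane, a low aluminium tray fixed to the table, 72 x 520 mm outside; this point: centre of its flat floor, 3 mm above the table. x across, y along it, z up. Rails at both sides and end stops rise 5 mm above the floor; inside 60 mm wide (x -30 to 30) and 512 mm long (y -256 to 256): room for seven bottles in single file with gaps of 15 to 20 mm.
- case: Grey packing case fixed to the table, 78 mm high; origin on the table under the middle pocket, x along the row of three pockets, y towards the solid part on which the open cover rests, z up. Outside x -111 to 111, y -40 to 122; a steel runner along y at each end (x = -114, 114) rises 8 mm above the top.
- pocket1 (a point): Centre of the mouth of pocket 1 (at x = -72 mm in the case's frame, 78 mm above the table), 55 x 55 mm inside, with its floor 74 mm below: about 1.5 mm of play round a bottle, whose body rises 6 mm above the mouth; axes as the case's.
- pocket2 (a point): Centre of the mouth of pocket 2 (at x = 0 mm in the case's frame, 78 mm above the table), 55 x 55 mm inside, with its floor 74 mm below: about 1.5 mm of play round a bottle, whose body rises 6 mm above the mouth; axes as the case's.
- pocket3 (a point): Centre of the mouth of pocket 3 (at x = 72 mm in the case's frame, 78 mm above the table), 55 x 55 mm inside, with its floor 74 mm below: about 1.5 mm of play round a bottle, whose body rises 6 mm above the mouth; axes as the case's.
- cover (a joint): Sliding cover of the case, a 218 x 76 mm white plate, upper face 6 mm above the case's top: 0 m is fully shut over the pockets, growing to 0.082 as it slides along the case's +y. Starts open; takes about 1.5 to 3 N, stays where it is left. Closes only when all pockets are empty.
- cover_grip (a point): Middle of the upper part of the black bar handle on the cover: the bar is 45 mm along the case's x, 12 mm thick along its y and rises 33 mm above the plate (11 mm above this point); moves with the cover.
- mug_rim (a point): Centre of the mouth of a white mug (80 mm wide, 95 mm high) standing beyond the case's cover end (+y): leave it where it is.
- glove_box: White glove box with a blue opening, 120 x 220 x 75 mm, origin under its centre, beyond the lane: leave it where it is.
There are look-alikes about, which are no part of the job. Leave any yellow look-alike of the part that bears fresh2_mid alone.

How it is judged:
At the end, for the whole second after the job is handed in: Every bottle present stands cap up (within 0.08 rad) at rest on the lane's floor (centre 61 mm above it within 5 mm), its centre within 12 mm of the lane's centre line and 240 mm of the lane's middle; the case's cover is shut to within 8 mm (x of fresh1_mid in the frame of lane_floor between -0.012 and 0.012 m and y of fresh1_mid in the frame of lane_floor between -0.24 and 0.24 m and z of fresh1_mid in the frame of lane_floor between 0.056 and 0.066 m and angle between each of fresh1_mid, fresh2_mid, fresh3_mid, stand1_mid, stand2_mid, tipped1_mid, tipped2_mid's own z axis and vertical below 0.08 rad and linear speed of each of fresh1, fresh2, fresh3, stand1, stand2, tipped1, tipped2 below 0.02 m/s and x of fresh2_mid in the frame of lane_floor between -0.012 and 0.012 m and y of fresh2_mid in the frame of lane_floor between -0.24 and 0.24 m and z of fresh2_mid in the frame of lane_floor between 0.056 and 0.066 m and x of fresh3_mid in the frame of lane_floor between -0.012 and 0.012 m and y of fresh3_mid in the frame of lane_floor between -0.24 and 0.24 m and z of fresh3_mid in the frame of lane_floor between 0.056 and 0.066 m and x of stand1_mid in the frame of lane_floor between -0.012 and 0.012 m and y of stand1_mid in the frame of lane_floor between -0.24 and 0.24 m and z of stand1_mid in the frame of lane_floor between 0.056 and 0.066 m and x of stand2_mid in the frame of lane_floor between -0.012 and 0.012 m and y of stand2_mid in the frame of lane_floor between -0.24 and 0.24 m and z of stand2_mid in the frame of lane_floor between 0.056 and 0.066 m and x of tipped1_mid in the frame of lane_floor between -0.012 and 0.012 m and y of tipped1_mid in the frame of lane_floor between -0.24 and 0.24 m and z of tipped1_mid in the frame of lane_floor between 0.056 and 0.066 m and x of tipped2_mid in the frame of lane_floor between -0.012 and 0.012 m and y of tipped2_mid in the frame of lane_floor between -0.24 and 0.24 m and z of tipped2_mid in the frame of lane_floor between 0.056 and 0.066 m and value of joint cover below 0.008 m); the robot touches nothing.
It fails at once if the mug is shifted by more than 4 cm or knocked over (distance of mug_rim from where it was at the start of the episode above 0.04 m).
It fails at once if the glove box is shifted by more than 4 cm (distance of glove_box from where it was at the start of the episode above 0.04 m).
Of fresh1, fresh2, fresh3 only 2 to 3 are there at a start; the rules pass over those that are not, and their reading is None.
Of stand1, stand2 only 1 to 2 are there at a start; the rules pass over those that are not, and their reading is None.
At some moment in a run one of tipped1, tipped2 may be knocked a few centimetres aside while the robot is not near it.
It also fails if it takes over 210 s, if anything falls off the work surface, if the arm or the gripper's body presses on something with over 40 N, if the wrist force passes 120 N, or if a joint passes its speed limit or range.

## Working session

There is one attempt and no reset: what is moved stays moved. The work goes in short steps, Python scripts to look and compute and a tool call to move; the robot and the scene stay as the last step left them, time stands still between calls to the robot, and variables do not carry over. Pictures are saved under pics/ and viewed, at most 14 in all, crops included, and the job is handed in when it is done.

Besides the shell and the picture viewer there is one more tool, called after ">>>" by a JSON object that holds its "api" and its "payload", one argument or row to a line. play_rows: Moves the arm, as the interface text tells. Its arguments: {"type":"object","properties":{"targets":{"type":"string"},"squeeze":{"type":"number"}},"required":["targets"]}

```bash
ls; mkdir -p pics
python3 - <<'E'
from bench import r
import cv2,numpy as np
print(r.get_obs())
for n in ["side","top","wrist"]:
    print(n,r.camera_info(n))
for n in ["side","top"]:
    cv2.imwrite(f"pics/{n}0.png",r.grab_frame(n)[:,:,::-1])
E
```

```text
pics
{'clock': 0.0, 'joints': array([ 1.09585257,  0.47782046,  0.0223043 ,  1.55644899, -0.01150604,
        1.10932216, -0.08309175]), 'qvel': array([ 0.00103651,  0.00081982,  0.00065995, -0.00080819,  0.00173193,
        0.00136638,  0.00039863]), 'tau': array([-1.05639996e-03, -5.96449506e+01,  1.60720691e+00, -2.81198376e+01,
        1.23536252e-02,  9.36062570e-03,  2.28302275e-05]), 'tcp_pos': array([ 0.24189492, -0.6295241 ,  0.23031243]), 'orientation': array([-3.08709222e+00, -5.72770662e-01,  7.17710096e-04]), 'contact_force': array([-0.30187179,  0.06794097,  0.60427563]), 'moment': array([ 0.02484443, -0.05174788, -0.05570908]), 'gripper_force': 0.0, 'grip_width': 0.08553954163621644}
side {'fov_y': 51.495993485669246, 'cx': 310.0916613923471, 'cy': 202.715073898182, 'k1': 0.008987319706913684, 'position': array([ 0.26139216, -0.58989111,  0.87498014]), 'rotation': array([-2.35914978,  0.47061817, -0.20218323])}
top {'fov_y': 55.38349976125262, 'cx': 324.83290601191555, 'cy': 196.70334469503422, 'k1': -0.04082558154378483, 'position': array([0.49649943, 0.05745102, 1.31826938]), 'rotation': array([-2.17415455,  2.21524606, -0.06651596])}
wrist {'fov_y': 64.21642829462729, 'cx': 319.66390378605325, 'cy': 200.62563639167104, 'k1': -0.03554660867098979, 'position': array([ 0.31068234, -0.60315956,  0.37345621]), 'rotation': array([ 2.37823639, -1.63363766, -0.24858687])}
```

View pics/side0.png

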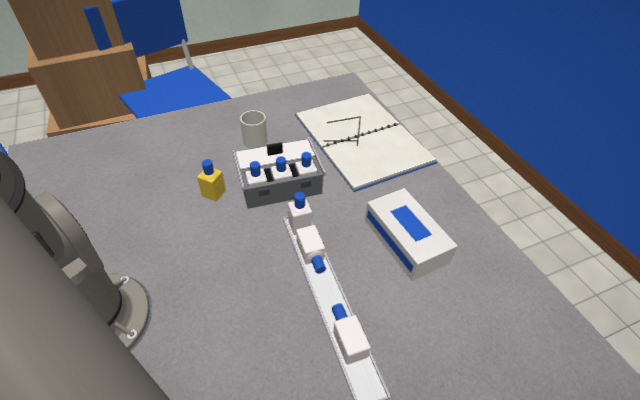

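View pics/top0.png

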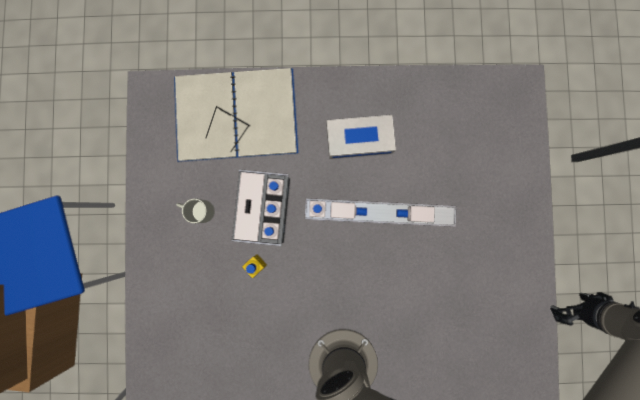

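The side and top views show three capped bottles in the case (top, about (270,186..231)), one standing bottle at the lane's left end (317,209), two tipped bottles with caps at (361,211) and (402,213), and the yellow look-alike at (252,267). The mug is at (194,211).

```bash
cat > h.py <<'E'
import cv2,numpy as np
from scipy.spatial.transform import Rotation as R
from bench import r
def K(ci):
    f=200/np.tan(np.radians(ci["fov_y"])/2); return f,ci["cx"],ci["cy"]
def rays(ci,uv):
    f,cx,cy=K(ci); uv=np.atleast_2d(np.float64(uv))
    M=np.array([[f,0,cx],[0,f,cy],[0,0,1.]])
    p=cv2.undistortPoints(uv.reshape(-1,1,2),M,np.array([ci["k1"],0,0,0,0.])).reshape(-1,2)
    return R.from_rotvec(ci["rotation"]).apply(np.c_[p,np.ones(len(p))])
def plane(ci,uv,z):
    d=rays(ci,uv); return ci["position"]+d*((z-ci["position"][2])/d[:,2])[:,None]
def proj(ci,P):
    f,cx,cy=K(ci); M=np.array([[f,0,cx],[0,f,cy],[0,0,1.]])
    Rm=R.from_rotvec(ci["rotation"]).inv(); 
    return cv2.projectPoints(np.float64(P).reshape(-1,1,3),Rm.as_rotvec(),-Rm.apply(ci["position"]),M,np.array([ci["k1"],0,0,0,0.]))[0].reshape(-1,2)
def tri(c1,p1,c2,p2):
    d1=rays(c1,p1)[0];d2=rays(c2,p2)[0]
    s=np.linalg.lstsq(np.c_[d1,-d2],c2["position"]-c1["position"],rcond=None)[0]
    a=c1["position"]+s[0]*d1;b=c2["position"]+s[1]*d2
    return (a+b)/2,np.linalg.norm(a-b)
def blobs(m,amin=15):
    n,l,s,c=cv2.connectedComponentsWithStats(m.astype(np.uint8)); o=[]
    for i in range(1,n):
        if s[i,4]>=amin:
            k=max(cv2.findContours((l==i).astype(np.uint8),cv2.RETR_EXTERNAL,cv2.CHAIN_APPROX_NONE)[0],key=len)
            o.append((c[i],s[i,4],cv2.minAreaRect(k)))
    return o
def blue(im):
    h=cv2.cvtColor(im,cv2.COLOR_RGB2HSV); return (abs(h[...,0].astype(int)-112)<15)&(h[...,1]>130)&(h[...,2]>60)
np.set_printoptions(precision=4,suppress=True)
E
python3 - <<'E'
from h import *
ci=r.camera_info("top"); im=cv2.imread("pics/top0.png")[:,:,::-1].copy()
m=blue(im); m[:,:140]=0; m[:160]=0
for c,a,q in blobs(m): print(c,a,plane(ci,c,.125)[0],plane(ci,c,.029)[0],q[1])
h=cv2.cvtColor(im,cv2.COLOR_RGB2HSV)
cv2.imwrite("pics/t1.png",cv2.resize(im[155:285,170:470,::-1],None,fx=2.66,fy=2.66,interpolation=cv2.INTER_CUBIC))
print(np.round(plane(ci,[[306,198],[455,206],[306,219],[455,226],[240,171],[289,174],[234,241],[283,245]],.01),3))
E
```

```text
[273.4706 185.5686] 51 [0.6019 0.2126 0.125 ] [0.6104 0.2251 0.029 ] (7.0, 7.0)
[271.0426 208.0851] 47 [0.5313 0.221  0.125 ] [0.5341 0.2341 0.029 ] (6.0, 8.0)
[317.093  208.3256] 43 [0.5279 0.0768 0.125 ] [0.5304 0.0783 0.029 ] (6.363960266113281, 6.363960266113281)
[361.3134 211.0448] 67 [ 0.5168 -0.0615  0.125 ] [ 0.5184 -0.0711  0.029 ] (6.0, 9.0)
[402. 213.] 75 [ 0.5082 -0.1892  0.125 ] [ 0.5091 -0.209   0.029 ] (6.0, 10.0)
[268.6939 231.0612] 49 [0.4597 0.2291 0.125 ] [0.4567 0.243  0.029 ] (6.0, 7.0)
[250.5932 268.2881] 59 [0.3452 0.2869 0.125 ] [0.333  0.3054 0.029 ] (8.0, 7.0)
[[ 0.567  0.116  0.01 ]
 [ 0.53  -0.398  0.01 ]
 [ 0.495  0.117  0.01 ]
 [ 0.461 -0.395  0.01 ]
 [ 0.665  0.343  0.01 ]
 [ 0.651  0.173  0.01 ]
 [ 0.424  0.365  0.01 ]
 [ 0.408  0.197  0.01 ]]
```

View pics/t1.png

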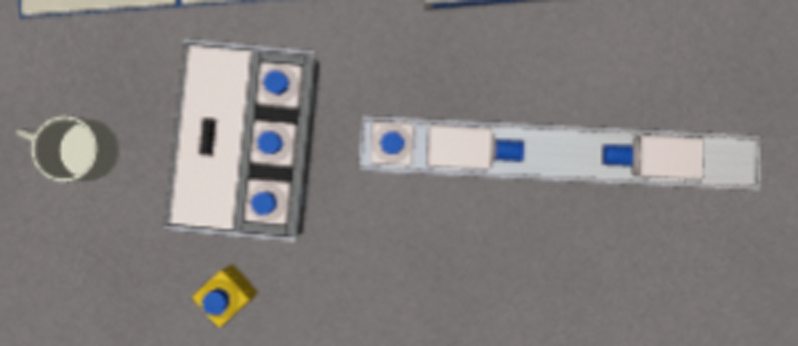

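```bash
cat >> h.py <<'E'
def go(*wps):
    """each wp: x,y,z,heading_deg of tool x; prints shifts from the measured pose"""
    o=r.get_obs(); Rt=R.from_rotvec(o["orientation"]); p=o["tcp_pos"]; X=Rt.as_matrix()[:,0]; h0=np.degrees(np.arctan2(X[1],X[0]))
    print("tcp",p,"head %.2f"%h0,"w %.4f t %.1f"%(o["grip_width"],o["clock"]), "tilt %.4f"%np.arccos(-Rt.as_matrix()[2,2]))
    for w in wps:
        d=Rt.inv().apply(np.array(w[:3])-p); s=-np.radians((w[3]-h0+180)%360-180)
        print("%.4f %.4f %.4f %.4f"%(*d,s),"rows>=%.1f"%max(np.linalg.norm(d)/.0417,abs(np.degrees(s))/7.16))
E
python3 -c "
from h import *
go((.51,-.25,.35,86.))
ci=r.camera_info('wrist'); print(R.from_rotvec(ci['rotation']).as_matrix())"
```

```text
tcp [ 0.2418 -0.6296  0.2304] head 21.02 w 0.0856 t 0.1 tilt 0.0017
0.3864 -0.2584 -0.1192 -1.1342 rows>=11.5
[[ 0.3586 -0.8918 -0.276 ]
 [-0.9335 -0.343  -0.1045]
 [-0.0015  0.2951 -0.9555]]
```

>>> {"api": "play_rows", "payload": {
  "targets": "-1 0.193 -0.129 -0.12 -0.57; -1 0.193 -0.129 -0.12 -0.57; -1 0.193 -0.129 -0.12 -0.57; -1 0.193 -0.129 -0.12 -0.57; -1 0.193 -0.129 -0.12 -0.57; -1 0.193 -0.129 -0.12 -0.57; -1 0.193 -0.129 -0.12 -0.57; -1 0.193 -0.129 -0.12 -0.57"
}}

```text
clock: 0.77
tcp_pos: [0.3796, -0.4373, 0.3535]
orientation: [2.796, 1.427, 0.004]
contact_force: [0.3, 0.6, -0.2]
grip_width: 0.0853
gripper_force: 0.0
```

```bash
python3 -c "
from h import *
go((.51,-.25,.35,86.))"
```

```text
tcp [ 0.3796 -0.4373  0.3535] head 54.06 w 0.0853 t 0.8 tilt 0.0038
0.2282 -0.0044 0.0037 -0.5574 rows>=5.5
```

>>> {"api": "play_rows", "payload": {
  "targets": "-1 0.228 -0.004 0.004 -0.557; -1 0.228 -0.004 0.004 -0.557; -1 0.228 -0.004 0.004 -0.557; -1 0.228 -0.004 0.004 -0.557; -1 0.228 -0.004 0.004 -0.557; -1 0.228 -0.004 0.004 -0.557; -1 0.228 -0.004 0.004 -0.557; -1 0.228 -0.004 0.004 -0.557"
}}

```text
clock: 1.43
tcp_pos: [0.5076, -0.2546, 0.3461]
orientation: [-2.303, -2.134, 0.002]
contact_force: [0.1, -0.7, -0.7]
grip_width: 0.0854
gripper_force: 0.0
```

Run:
```python
from h import *
go((.51,-.25,.35,86.))
ci=r.camera_info("wrist"); im=r.grab_frame("wrist"); cv2.imwrite("pics/w1.png",im[:,:,::-1])
for c,a,q in blobs(blue(im),40): print(c,a,plane(ci,c,.125)[0],plane(ci,c,.029)[0],q[1])
```

```text
tcp [ 0.5076 -0.2546  0.3461] head 85.63 w 0.0854 t 1.4 tilt 0.0018
0.0048 0.0021 -0.0039 -0.0064 rows>=0.2
[315.869   14.0414] 580 [ 0.5141 -0.0924  0.125 ] [ 0.5147 -0.0693  0.029 ] (29.0, 20.0)
[530.3878  20.5866] 1720 [ 0.7368 -0.1127  0.125 ] [ 0.7961 -0.095   0.029 ] (44.0, 40.0)
[317.3124 124.4899] 445 [ 0.5069 -0.2031  0.125 ] [ 0.5056 -0.2092  0.029 ] (25.0, 17.0)
```

View pics/w1.png

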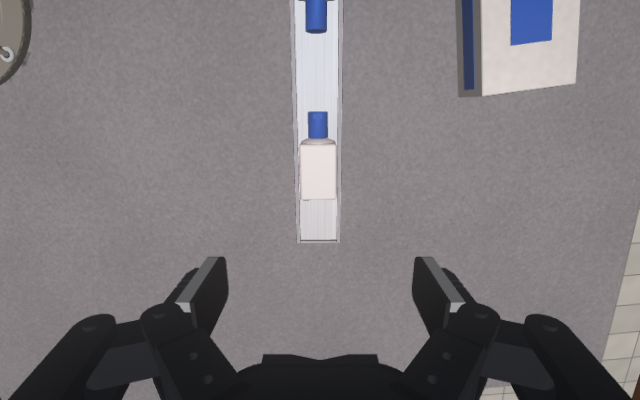

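The wrist view shows the tipped bottle B (cap at (317,124), body (300-337, 143-199)), the lane's near end at (298..340, 242), and the lower part of A's cap at (316,14).

Run:
```python
from h import *
im=cv2.imread("pics/w1.png")[:,:,::-1]; ci=r.camera_info("wrist")
g=im.astype(int).sum(2)/3
for v in (60,90,215,235): 
    row=g[v,270:365]; print(v, row.astype(int)[::1][15:80].tolist())
P=plane(ci,[[291,0],[298,242],[343,0],[340,242]],.008);print(P)
t=r.camera_info("top")
a=plane(t,[[306,198],[306,219]],.008).mean(0); b=plane(t,[[455,206],[455,226]],.008).mean(0); print(a,b)
print(plane(ci,[[298,201],[337,201]],.03),plane(ci,[[300,143],[337,143],[300,198],[337,198]],.055))
```

```text
60 [134, 134, 134, 135, 136, 134, 155, 168, 169, 169, 148, 200, 221, 219, 220, 220, 218, 218, 221, 220, 219, 221, 221, 220, 220, 221, 221, 220, 221, 219, 218, 219, 220, 220, 221, 221, 223, 220, 218, 217, 218, 223, 221, 220, 221, 221, 220, 222, 225, 226, 225, 221, 220, 159, 169, 169, 168, 140, 140, 140, 138, 139, 138, 137, 134]
90 [133, 133, 134, 134, 132, 132, 122, 157, 170, 172, 176, 185, 215, 222, 221, 220, 219, 218, 220, 222, 221, 220, 220, 220, 221, 220, 220, 220, 220, 218, 217, 218, 219, 221, 219, 219, 221, 220, 219, 218, 220, 222, 222, 221, 223, 220, 219, 222, 223, 222, 223, 219, 220, 173, 171, 173, 174, 114, 135, 139, 139, 138, 141, 143, 141]
215 [137, 139, 140, 141, 140, 138, 136, 137, 140, 142, 117, 162, 169, 168, 145, 198, 208, 206, 208, 207, 205, 207, 208, 208, 211, 208, 209, 210, 210, 208, 211, 209, 207, 208, 210, 209, 209, 213, 208, 206, 207, 210, 210, 210, 210, 210, 210, 214, 218, 216, 212, 210, 183, 170, 168, 159, 143, 141, 142, 140, 136, 135, 138, 139, 137]
235 [136, 135, 136, 140, 140, 140, 139, 140, 143, 140, 138, 127, 161, 168, 168, 160, 202, 207, 207, 206, 204, 205, 209, 206, 206, 206, 206, 206, 206, 205, 207, 204, 203, 204, 206, 206, 205, 208, 205, 204, 204, 208, 209, 207, 207, 206, 207, 211, 212, 211, 205, 166, 168, 168, 168, 131, 133, 135, 133, 132, 135, 134, 134, 136, 137]
[[ 0.4827 -0.0462  0.008 ]
 [ 0.4575 -0.3981  0.008 ]
 [ 0.5522 -0.0517  0.008 ]
 [ 0.5266 -0.4035  0.008 ]]
[0.5311 0.1168 0.008 ] [ 0.4954 -0.3971  0.008 ]
[[ 0.4667 -0.321   0.03  ]
 [ 0.5254 -0.3256  0.03  ]] [[ 0.4799 -0.2318  0.055 ]
 [ 0.5298 -0.2357  0.055 ]
 [ 0.4724 -0.3091  0.055 ]
 [ 0.5249 -0.3133  0.055 ]]
```

```bash
python3 -c "
from h import *
go((.509,-.186,.12,86.),(.509,-.186,.017,86))"
```

```text
tcp [ 0.5068 -0.2561  0.3462] head 85.47 w 0.0854 t 1.5 tilt 0.0021
0.0701 -0.0029 0.2262 -0.0092 rows>=5.7
0.0702 -0.0027 0.3292 -0.0092 rows>=8.1
```

>>> {"api": "play_rows", "payload": {
  "targets": "-1 0.07 -0.003 0.226 -0.009; -1 0.07 -0.003 0.226 -0.009; -1 0.07 -0.003 0.226 -0.009; -1 0.07 -0.003 0.226 -0.009; -1 0.07 -0.003 0.226 -0.009; -1 0.07 -0.003 0.226 -0.009; -1 0.07 -0.003 0.226 -0.009; -1 0.07 -0.003 0.226 -0.009",
  "squeeze": 20
}}

```text
clock: 2.15
tcp_pos: [0.5087, -0.1861, 0.1204]
orientation: [-2.296, -2.141, 0.004]
contact_force: [0.8, -0.1, 0.7]
grip_width: 0.0849
gripper_force: 0.0
```

Run:
```python
from h import *
go((.509,-.186,.12,86.),(.509,-.186,.017,86))
ci=r.camera_info("wrist"); im=r.grab_frame("wrist"); cv2.imwrite("pics/w2.png",im[:,:,::-1])
for c,a,q in blobs(blue(im),40): print(c,a,plane(ci,c,.035)[0],q)
```

```text
tcp [ 0.5087 -0.1861  0.1204] head 85.98 w 0.0849 t 2.1 tilt 0.0034
0.0002 0.0003 0.0004 -0.0003 rows>=0.0
0.0002 0.0007 0.1034 -0.0003 rows>=2.5
[608.6707  86.4917] 6601 [ 0.7137 -0.1127  0.035 ] ((608.233642578125, 89.43031311035156), (39.292510986328125, 183.15380859375), 5.19442892074585)
[318.5685  36.8742] 2322 [ 0.5143 -0.0701  0.035 ] ((319.0, 37.0), (60.0, 40.0), 90.0)
[320.4841 236.3402] 1355 [ 0.5057 -0.2108  0.035 ] ((320.5, 236.5), (45.0, 31.0), 90.0)
```

View pics/w2.png

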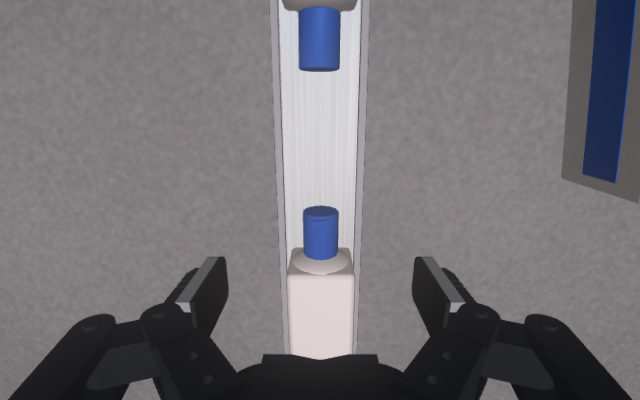

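The cap at (320,237) is centred between the fingers (mid column 320), so I'll go down and grip its end.

>>> {"api": "play_rows", "payload": {
  "targets": "-1 -0.004 0.001 0.06 0; -1 -0.004 0.001 0.103 0; -1 -0.004 0.001 0.103 0; -1 -0.004 0.001 0.103 0; 0.4 -0.004 0.001 0.103 0; 1 -0.004 0.001 0.103 0; 1 -0.004 0.001 0.103 0; 1 -0.004 0.001 0.103 0",
  "squeeze": 20
}}

```text
clock: 2.87
tcp_pos: [0.5126, -0.1892, 0.0205]
orientation: [2.294, 2.142, 0.003]
contact_force: [-0.3, 0.7, 0.0]
grip_width: 0.0389
gripper_force: 0.0
```

>>> {"api": "play_rows", "payload": {
  "targets": "1 0 0 0 0; 1 0 0 0 0; 1 0 0 0 0; 1 0 0 0 0; 1 0 0 0 0; 1 0 0 0 0"
}}

```text
clock: 3.37
tcp_pos: [0.5117, -0.1881, 0.0186]
orientation: [2.294, 2.145, 0.002]
contact_force: [2.5, 1.7, 3.1]
grip_width: 0.0266
gripper_force: 20.1
```

>>> {"api": "play_rows", "payload": {
  "targets": "1 0 0 -0.02 0; 1 0 0 -0.04 0; 1 0 0 -0.06 0; 1 0 0 -0.08 0; 1 0 0 -0.1 0; 1 0 0 -0.12 0; 1 0 0 -0.15 0; 1 0 0 -0.15 0"
}}

```text
clock: 4.03
tcp_pos: [0.513, -0.1893, 0.1727]
orientation: [2.292, 2.14, 0.004]
contact_force: [1.5, -0.9, -0.8]
grip_width: 0.0268
gripper_force: 20.0
```

Run:
```python
from h import *
go((.509,-.186,.12,86.))
a=r.grab_frame("wrist")[:,:,::-1]; b=r.grab_frame("side")[:,:,::-1]
b=cv2.resize(b[180:400,260:460],None,fx=2,fy=2,interpolation=cv2.INTER_CUBIC)
a=cv2.resize(a,None,fx=.625,fy=.625)
o=np.zeros((440,800,3),np.uint8); o[:250,:400]=a; o[:,400:]=b
cv2.imwrite("pics/c1.png",o)
```

```text
tcp [ 0.513  -0.1893  0.1727] head 86.07 w 0.0268 t 4.0 tilt 0.0060
0.0031 -0.0045 0.0527 0.0012 rows>=1.3
```

View pics/c1.png

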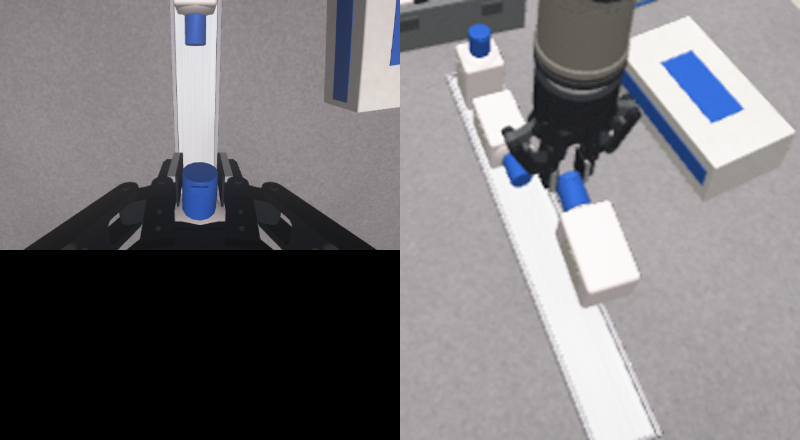

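The bottle is held by its cap (side crop at about (575,190)) but tilted only some 30° down at the foot; pad friction is holding it. Shaking up and down should make it swing down.

>>> {"api": "play_rows", "payload": {
  "targets": "1 0 0 -0.04 0; 1 0 0 0 0; 1 0 0 -0.04 0; 1 0 0 0 0; 1 0 0 -0.04 0; 1 0 0 0 0; 1 0 0 -0.04 0; 1 0 0 0 0"
}}

```text
clock: 4.8
tcp_pos: [0.5146, -0.1896, 0.1726]
orientation: [2.293, 2.141, 0.004]
contact_force: [3.8, -1.3, 0.8]
grip_width: 0.0268
gripper_force: 21.9
```

Run:
```python
from h import *
go((.509,-.186,.12,86.))
a=r.grab_frame("wrist")[:,:,::-1]; b=r.grab_frame("side")[:,:,::-1]
b=cv2.resize(b[180:400,260:460],None,fx=2,fy=2,interpolation=cv2.INTER_CUBIC)
a=cv2.resize(a,None,fx=.625,fy=.625)
o=np.zeros((440,800,3),np.uint8); o[:250,:400]=a; o[:,400:]=b
cv2.imwrite("pics/c2.png",o)
```

```text
tcp [ 0.5146 -0.1896  0.1726] head 86.07 w 0.0268 t 4.8 tilt 0.0050
0.0033 -0.0061 0.0526 0.0011 rows>=1.3
```

View pics/c2.png

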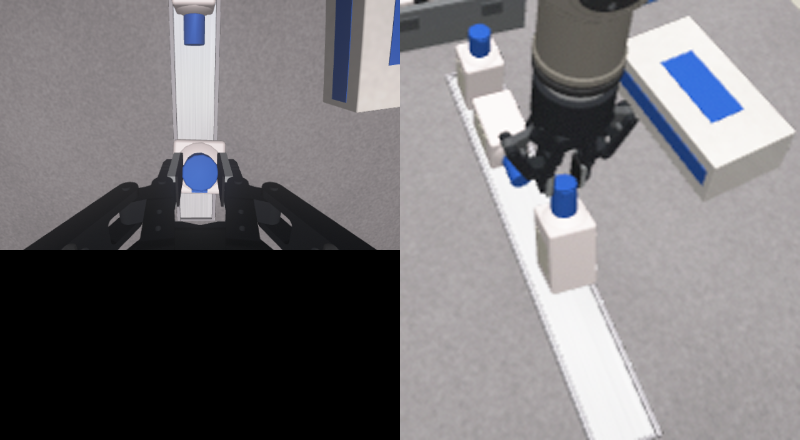

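The bottle now hangs almost upright (side crop (565,235)). Carry it towards the lane's near end and check the lane centre line.

```bash
python3 -c "
from h import *
go((.4977,-.3455,.15,86.))"
```

```text
tcp [ 0.507  -0.1878  0.1627] head 86.09 w 0.0269 t 4.9 tilt 0.0108
-0.1580 0.0016 0.0122 0.0016 rows>=3.8
```

>>> {"api": "play_rows", "payload": {
  "targets": "1 -0.02 0 0 0; 1 -0.045 0 0 0; 1 -0.07 0 0 0; 1 -0.095 0 0 0; 1 -0.12 0 0 0; 1 -0.14 0 0 0; 1 -0.152 0 0 0; 1 -0.157 0 0 0"
}}

```text
clock: 5.57
tcp_pos: [0.4989, -0.3472, 0.1679]
orientation: [-2.298, -2.141, 0.002]
contact_force: [-0.1, -0.9, -0.8]
grip_width: 0.0267
gripper_force: 21.9
```

>>> {"api": "play_rows", "payload": {
  "targets": "1 0 0 0 0; 1 0 0 0 0; 1 0 0 0 0; 1 0 0 0 0; 1 0 0 0 0; 1 0 0 0 0"
}}

```text
clock: 6.07
tcp_pos: [0.5005, -0.3444, 0.1684]
orientation: [-2.294, -2.146, -0.0]
contact_force: [-0.1, -0.4, -0.4]
grip_width: 0.0267
gripper_force: 21.9
```

```bash
cat >> h.py <<'E'
def lane(ci,im,rowsv,z=.008,w=40):
    """outer rail edges -> centre points at height z, by outermost brighter-than-table run near the lane"""
    g=cv2.GaussianBlur(im,(3,3),0).astype(int); sat=g.max(2)-g.min(2); v=g.mean(2); out=[]
    for k in rowsv:
        m=(v[k]>151); xs=np.flatnonzero(m); 
        if len(xs)<5: continue
        seg=np.split(xs,np.flatnonzero(np.diff(xs)>4)+1); s=min((q for q in seg if len(q)>w),key=lambda q:abs(q.mean()-320),default=None)
        if s is None: continue
        P=plane(ci,[[s[0],k],[s[-1],k]],z); out.append((k,s[0],s[-1],*P.mean(0)[:2],np.linalg.norm(P[0]-P[1])))
    return np.array(out)
E
python3 - <<'E'
from h import *
go((.4977,-.3455,.15,86.))
ci=r.camera_info("wrist"); im=r.grab_frame("wrist"); cv2.imwrite("pics/w3.png",im[:,:,::-1])
print(lane(ci,im,range(5,250,20)))
for c,a,q in blobs(blue(im),40): print(c,a,plane(ci,c,.035)[0],q)
b=r.grab_frame("side")[:,:,::-1];b=cv2.resize(b[180:400,260:460],None,fx=2,fy=2,interpolation=cv2.INTER_CUBIC)
a=cv2.resize(im[:,:,::-1],None,fx=.625,fy=.625)
o=np.zeros((440,800,3),np.uint8); o[:250,:400]=a; o[:,400:]=b
cv2.imwrite("pics/c3.png",o)
E
```

```text
tcp [ 0.5005 -0.3444  0.1684] head 86.17 w 0.0267 t 6.1 tilt 0.0001
-0.0013 -0.0027 0.0184 0.0029 rows>=0.4
[[  5.     275.     357.       0.5063  -0.1896   0.0696]
 [ 25.     275.     357.       0.5052  -0.2051   0.0706]
 [ 45.     275.     357.       0.5041  -0.221    0.0716]
 [ 65.     277.     356.       0.5034  -0.2374   0.07  ]
 [ 85.     277.     355.       0.5017  -0.2542   0.0703]
 [105.     277.     355.       0.5005  -0.2715   0.0714]
 [125.     278.     354.       0.4993  -0.2894   0.0708]
 [145.     279.     353.       0.498   -0.3079   0.0701]
 [165.     280.     354.       0.4976  -0.3271   0.0714]
 [185.     280.     352.       0.4952  -0.3469   0.0707]
 [205.     282.     351.       0.4943  -0.3675   0.0691]
 [225.     278.     355.       0.4928  -0.3889   0.0787]]
[319.7368 276.9023] 2671 [ 0.4931 -0.4331  0.035 ] ((320.0, 277.5), (59.0, 56.0), 90.0)
```

View pics/c3.png

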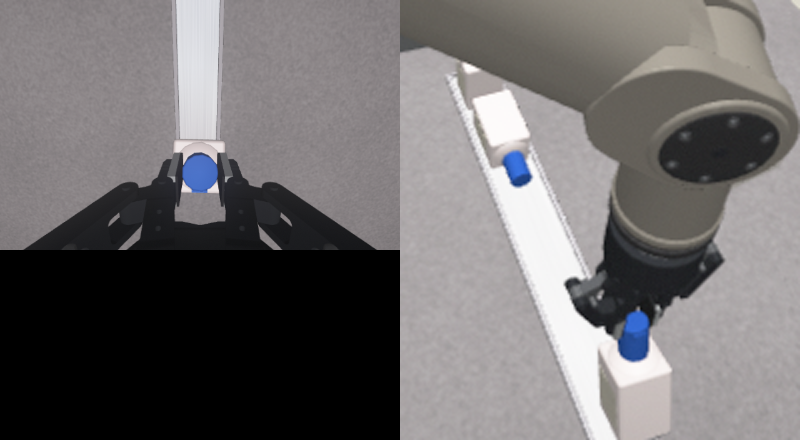

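Run:
```python
from h import *
ci=r.camera_info("wrist"); im=cv2.imread("pics/w3.png")[:,:,::-1].copy()
for z in (.18,.185,.19): print(plane(ci,[319.7,275],z)[0])
o=r.get_obs();Rt=R.from_rotvec(o["orientation"]); print("cam in tool",Rt.inv().apply(ci["position"]-o["tcp_pos"]))
# fingers symmetric?
print((Rt.inv()*R.from_rotvec(ci["rotation"])).as_matrix())
L=lane(ci,im,range(5,210,5)); f=np.polyfit(L[:,4],L[:,3],1); print(f,np.degrees(np.arctan(f[0])))
for y in (-.3455,-.141,.06): print(y,np.polyval(f,y))
```

```text
[ 0.4988 -0.3468  0.18  ]
[ 0.499  -0.3438  0.185 ]
[ 0.4991 -0.3409  0.19  ]
cam in tool [ 0.0748 -0.0015 -0.1431]
[[ 0.     -0.9555 -0.2951]
 [ 1.      0.     -0.    ]
 [ 0.     -0.2951  0.9555]]
[0.069  0.5194] 3.9445394952592876
-0.3455 0.4955683304508515
-0.141 0.5096694594284688
0.06 0.523529248790332
```

>>> {"api": "play_rows", "payload": {
  "targets": "1 -0.001 -0.003 0.015 0; 1 -0.001 -0.003 0.03 0; 1 -0.001 -0.003 0.042 0; 1 -0.001 -0.003 0.048 0; 1 -0.001 -0.003 0.051 0; 1 -0.001 -0.003 0.053 0; 1 -0.001 -0.003 0.055 0; 1 -0.001 -0.003 0.055 0"
}}

```text
clock: 6.83
tcp_pos: [0.498, -0.346, 0.115]
orientation: [2.295, 2.144, 0.0]
contact_force: [-3.1, 0.5, 7.5]
grip_width: 0.0267
gripper_force: 22.8
```

>>> {"api": "play_rows", "payload": {
  "targets": "1 0 0 0.002 0; 1 0 0 0.004 0; 1 0 0 0.006 0; 1 0 0 0.006 0; 1 0 0 0.006 0"
}}

```text
clock: 7.25
tcp_pos: [0.5016, -0.3463, 0.1137]
orientation: [2.289, 2.14, 0.005]
contact_force: [-5.0, 6.4, 31.5]
grip_width: 0.0265
gripper_force: 27.7
```

>>> {"api": "play_rows", "payload": {
  "targets": "1 0 0 -0.004 0; 1 0 0 -0.006 0; 1 0 0 -0.006 0; 1 0 0 -0.006 0"
}}

```text
clock: 7.58
tcp_pos: [0.4987, -0.346, 0.1143]
orientation: [2.293, 2.143, 0.002]
contact_force: [1.9, 1.5, 6.9]
grip_width: 0.0268
gripper_force: 24.3
```

Run:
```python
from h import *
go((.4971,-.3455,.112,86.))
ci=r.camera_info("wrist"); im=r.grab_frame("wrist"); cv2.imwrite("pics/w4.png",im[:,:,::-1])
s=r.grab_frame("side"); b=s[:,:,::-1];b=cv2.resize(b[220:400,300:460],None,fx=2.5,fy=2.5,interpolation=cv2.INTER_CUBIC)
a=cv2.resize(im[:,:,::-1],None,fx=.625,fy=.625)
o=np.zeros((450,800,3),np.uint8); o[:250,:400]=a; o[:,400:]=b
cv2.imwrite("pics/c4.png",o)
```

```text
tcp [ 0.4987 -0.346   0.1143] head 86.12 w 0.0268 t 7.6 tilt 0.0030
0.0004 -0.0016 0.0023 0.0021 rows>=0.1
```

View pics/c4.png

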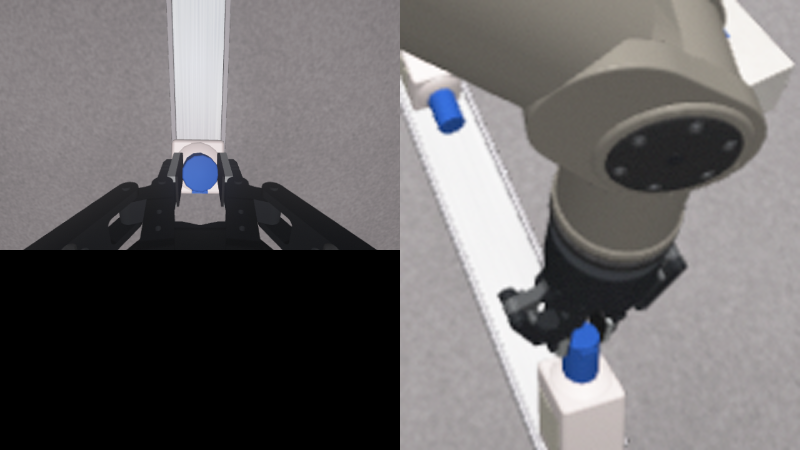

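The wrist view still shows only the cap's disc ((200,172) in the composite), with none of its near side, so the bottle is still leaning about 30°. Lift it and shake along the lane.

>>> {"api": "play_rows", "payload": {
  "targets": "1 0 0 -0.04 0; 1 0 0 -0.07 0; 1 0.04 0 -0.07 0; 1 0 0 -0.07 0; 1 0.04 0 -0.07 0; 1 0 0 -0.07 0; 1 0.04 0 -0.07 0; 1 0 0 -0.07 0"
}}

```text
clock: 8.35
tcp_pos: [0.4982, -0.331, 0.1807]
orientation: [-2.271, -2.154, -0.006]
contact_force: [3.0, 4.4, -0.8]
grip_width: 0.0269
gripper_force: 20.4
```

>>> {"api": "play_rows", "payload": {
  "targets": "1 0.04 0 -0.04 0; 1 0 0 0 0; 1 0.04 0 -0.04 0; 1 0 0 0 0; 1 0.04 0 -0.04 0; 1 0 0 0 0; 1 0 0 0 0; 1 0 0 0 0"
}}

```text
clock: 9.02
tcp_pos: [0.4951, -0.3467, 0.1805]
orientation: [-2.295, -2.138, 0.003]
contact_force: [-0.3, 0.5, -0.5]
grip_width: 0.0268
gripper_force: 20.0
```

>>> {"api": "play_rows", "payload": {
  "targets": "1 0 0 0 0; 1 0 0 0 0; 1 0 0 0 0; 1 0 0 0 0; 1 0 0 0 0; 1 0 0 0 0; 1 0 0 0 0; 1 0 0 0 0"
}}

```text
clock: 9.68
tcp_pos: [0.4972, -0.3459, 0.1835]
orientation: [2.295, 2.145, -0.0]
contact_force: [-0.2, 1.3, -1.5]
grip_width: 0.0268
gripper_force: 20.0
```

```bash
cat >> h.py <<'E'
def tilt(im,ci=None):
    """hanging bottle seen by the wrist camera: rows/size of the held cap's blue blob near the fingers"""
    b=[q for q in blobs(blue(im),300) if 230<q[0][1]<330 and abs(q[0][0]-320)<40]
    return [(c,a,cv2.boundingRect(cv2.boxPoints(q))) for c,a,q in b]
E
python3 - <<'E'
from h import *
go((.4971,-.3455,.112,86.))
im=r.grab_frame("wrist"); cv2.imwrite("pics/w5.png",im[:,:,::-1])
print(tilt(im)); print("before",tilt(cv2.imread("pics/w4.png")[:,:,::-1].copy()))
E
```

```text
tcp [ 0.4972 -0.3459  0.1835] head 86.11 w 0.0268 t 9.7 tilt 0.0003
0.0004 -0.0002 0.0715 0.0018 rows>=1.7
[(array([319.3667, 270.7412]), np.int32(2430), (292, 242, 56, 56))]
before [(array([319.9142, 277.7797]), np.int32(2705), (292, 248, 57, 61))]
```

```bash
cat >> h.py <<'E'
def expect(th,ci,o,d=.003,zp=.0104):
    """rows of cap and body edges for a bottle hanging at tilt th (deg, top towards tool +x)"""
    Rt=R.from_rotvec(o["orientation"]); piv=o["tcp_pos"]+Rt.apply([0,0,-zp])
    B=Rt*R.from_euler("y",-th,degrees=True)   # bottle -z axis along tool z at 0
    a=np.linspace(0,2*np.pi,40); C=lambda rr,h: np.c_[rr*np.cos(a),rr*np.sin(a),np.full(40,h)]
    f=lambda p: proj(ci,piv+B.apply(p))
    cap=np.r_[C(.014,-d),C(.014,.036-d)]; b=[[sx*.026,0,h-d] for h in (.042,.122) for sx in(1,-1)]
    v=f(cap); return v[:,1].min(),v[:,1].max(),f(b)[:,1]
E
python3 - <<'E'
from h import *
o=r.get_obs(); ci=r.camera_info("wrist"); im=cv2.imread("pics/w5.png")[:,:,::-1].astype(int)
for th in (-10,0,10,20,30,40): print(th,*expect(th,ci,o))
v=im.mean(2); s=im.max(2)-im.min(2)
print([tuple(im[k,320]) for k in range(190,400,6)])
print([int(v[k,320]) for k in range(190,260,2)])
E
```

```text
-10 209.49803247201598 296.5729143250018 [184.6094 261.9085 141.4588 201.9597]
0 217.24024040141552 299.03817665076 [193.4042 275.5213 166.074  226.6055]
10 225.95529484763733 300.68718096445434 [203.472  289.2952 190.5646 251.6143]
20 235.45246255101918 301.427961073073 [214.5581 303.0936 215.1147 277.2173]
30 239.05999961896126 301.19048663978464 [226.4562 316.755  239.9272 303.6682]
40 238.95547208017342 306.4586513679181 [238.9969 330.0792 265.2238 331.2481]
[(np.int64(147), np.int64(138), np.int64(140)), (np.int64(211), np.int64(198), np.int64(199)), (np.int64(225), np.int64(216), np.int64(216)), (np.int64(234), np.int64(226), np.int64(226)), (np.int64(239), np.int64(231), np.int64(231)), (np.int64(169), np.int64(169), np.int64(188)), (np.int64(61), np.int64(72), np.int64(113)), (np.int64(60), np.int64(72), np.int64(114)), (np.int64(57), np.int64(69), np.int64(113)), (np.int64(55), np.int64(69), np.int64(113)), (np.int64(68), np.int64(104), np.int64(190)), (np.int64(63), np.int64(98), np.int64(184)), (np.int64(62), np.int64(97), np.int64(184)), (np.int64(59), np.int64(96), np.in
[... 434 characters left out ...]
4(140), np.int64(134), np.int64(137)), (np.int64(137), np.int64(132), np.int64(135)), (np.int64(144), np.int64(138), np.int64(140)), (np.int64(137), np.int64(131), np.int64(133)), (np.int64(138), np.int64(132), np.int64(135)), (np.int64(145), np.int64(139), np.int64(141)), (np.int64(29), np.int64(29), np.int64(32)), (np.int64(30), np.int64(30), np.int64(32)), (np.int64(28), np.int64(28), np.int64(30)), (np.int64(26), np.int64(27), np.int64(29)), (np.int64(25), np.int64(26), np.int64(28)), (np.int64(25), np.int64(26), np.int64(28))]
[141, 142, 158, 202, 220, 210, 219, 225, 227, 228, 230, 231, 233, 235, 237, 175, 82, 82, 82, 81, 81, 82, 81, 80, 79, 79, 79, 79, 78, 110, 120, 115, 115, 115, 115]
```

The cap's side is now visible (rows 220–248) with the body's edge at row 194, which matches a tilt of about 0–3°. Lower and press it flat.

>>> {"api": "play_rows", "payload": {
  "targets": "1 0 0 0.02 0; 1 0 0 0.04 0; 1 0 0 0.055 0; 1 0 0 0.062 0; 1 0 0 0.067 0; 1 0 0 0.07 0; 1 0 0 0.073 0; 1 0 0 0.073 0"
}}

```text
clock: 10.4
tcp_pos: [0.5004, -0.3464, 0.1151]
orientation: [2.291, 2.141, 0.003]
contact_force: [-3.6, 4.3, 21.7]
grip_width: 0.0269
gripper_force: 23.7
```

>>> {"api": "play_rows", "payload": {
  "targets": "1 0 0 0.001 0; 1 0 0 0.001 0; 1 0 0 0.001 0"
}}

```text
clock: 10.65
tcp_pos: [0.5006, -0.3466, 0.1151]
orientation: [2.29, 2.14, 0.003]
contact_force: [-5.4, 5.8, 28.2]
grip_width: 0.0265
gripper_force: 24.3
```

Run:
```python
from h import *
go((.4971,-.3455,.112,86.))
im=r.grab_frame("wrist"); ci=r.camera_info("wrist"); o=r.get_obs(); print(o["contact_force"])
def col(im): 
    v=im.astype(int).mean(2)[:,320]; h=blue(im)
    return [int(x) for x in v[150:310:3]]
print(col(im)); [print(t,*expect(t,ci,o)) for t in (-5,0,5)]
```

```text
tcp [ 0.5006 -0.3466  0.1151] head 86.12 w 0.0265 t 10.7 tilt 0.0074
0.0008 -0.0036 0.0030 0.0022 rows>=0.1
[-5.1045  4.817  28.2961]
[225, 225, 225, 225, 224, 225, 139, 140, 140, 140, 141, 141, 141, 142, 141, 189, 217, 216, 224, 227, 229, 231, 233, 235, 82, 82, 81, 80, 80, 79, 79, 78, 78, 126, 115, 114, 113, 113, 112, 110, 111, 111, 110, 109, 110, 109, 108, 108, 107, 107, 135, 137, 144, 143]
-5 213.21759532387588 297.8741868326414 [188.8146 268.6681 153.7845 214.2403]
0 217.22314382276997 299.0108599616224 [193.3891 275.5019 166.0653 226.5943]
5 221.4714431336622 299.94324961462326 [198.281  282.3762 178.3147 239.0388]
```

>>> {"api": "play_rows", "payload": {
  "targets": "1 0 -0.001 -0.003 0; 1 0 -0.002 -0.004 0; 1 0 -0.002 -0.004 0; 1 0 -0.002 -0.004 0"
}}

```text
clock: 11.03
tcp_pos: [0.4966, -0.346, 0.1151]
orientation: [2.294, 2.143, 0.002]
contact_force: [-0.5, 1.8, 10.3]
grip_width: 0.0267
gripper_force: 22.6
```

Run:
```python
from h import *
go((.4971,-.3455,.112,86.))
ci=r.camera_info("wrist"); o=r.get_obs(); im=r.grab_frame("wrist");  print(o["contact_force"]); cv2.imwrite("pics/w6.png",im[:,:,::-1])
v=im.astype(int).mean(2)
for k in (150,160,172,180,190,205): print(k,v[k,255:385:2].astype(int).tolist())
L=lane(ci,im,range(5,160,5)); f=np.polyfit(L[:,4],L[:,3],1); print("lane x at y", np.polyval(f,-.3455)+.0015,L[-3:])
```

```text
tcp [ 0.4966 -0.346   0.1151] head 86.10 w 0.0267 t 11.0 tilt 0.0031
0.0006 0.0004 0.0031 0.0018 rows>=0.1
[-0.508   1.8347 10.3336]
150 [141, 141, 139, 139, 142, 142, 140, 141, 142, 142, 166, 175, 173, 159, 210, 226, 223, 226, 224, 221, 225, 223, 223, 226, 225, 221, 227, 227, 226, 226, 225, 227, 226, 225, 226, 226, 225, 226, 223, 222, 223, 225, 224, 224, 225, 223, 224, 226, 228, 227, 226, 223, 155, 176, 174, 163, 138, 140, 140, 139, 143, 145, 146, 147, 146]
160 [143, 144, 143, 141, 141, 142, 143, 141, 141, 143, 151, 176, 174, 163, 203, 224, 222, 224, 223, 221, 222, 223, 222, 224, 225, 219, 226, 226, 225, 225, 224, 226, 225, 223, 225, 225, 225, 226, 222, 221, 222, 225, 223, 224, 224, 224, 223, 227, 228, 226, 225, 168, 168, 176, 174, 150, 147, 149, 146, 142, 143, 144, 144, 144, 142]
172 [138, 140, 140, 140, 141, 140, 142, 145, 145, 144, 142, 175, 174, 172, 153, 151, 136, 137, 138, 138, 138, 138, 139, 139, 139, 139, 139, 139, 139, 139, 139, 139, 139, 139, 139, 140, 139, 139, 140, 139, 139, 139, 139, 139, 138, 138, 137, 138, 226, 225, 223, 123, 175, 175, 173, 123, 148, 149, 147, 144, 14
[... 515 characters left out ...]
1, 141, 141, 140, 140, 141, 140, 140, 140, 141, 140, 141, 140, 141, 140, 140, 140, 139, 140, 140, 133, 170, 173, 170, 144, 147, 147, 147, 145, 143, 146, 147, 147, 144]
205 [139, 140, 142, 144, 145, 144, 139, 140, 144, 147, 160, 202, 221, 228, 228, 228, 228, 228, 228, 228, 228, 228, 221, 213, 216, 220, 223, 224, 224, 225, 224, 225, 225, 225, 225, 224, 223, 222, 220, 217, 214, 212, 223, 228, 228, 228, 228, 228, 228, 228, 227, 227, 211, 190, 148, 145, 147, 146, 142, 139, 142, 145, 142, 138, 138]
lane x at y 0.4973083346920929 [[145.     274.     365.       0.4982  -0.3031   0.0711]
 [150.     275.     365.       0.4984  -0.3071   0.0706]
 [155.     275.     365.       0.4981  -0.311    0.0709]]
```

At row 172 the foot spans columns 287–350 between the rails (283 and 356), so it stands inside. Release and rise.

>>> {"api": "play_rows", "payload": {
  "targets": "0.3 0 0 -0.001 0; -0.2 0 0 -0.001 0; -0.6 0 0 -0.001 0; -0.6 0 0 -0.001 0; -0.6 0 0 -0.03 0; -0.6 0 0 -0.07 0; -0.6 0 0 -0.11 0; -0.6 0 0 -0.14 0"
}}

```text
clock: 11.75
tcp_pos: [0.4957, -0.346, 0.2562]
orientation: [2.294, 2.143, 0.001]
contact_force: [1.4, -0.9, 0.0]
grip_width: 0.0684
gripper_force: 0.0
```

>>> {"api": "play_rows", "payload": {
  "targets": "-1 0.04 0 0 0; -1 0.08 0 0 0; -1 0.12 0 0 0; -1 0.15 0 0 0; -1 0.19 0 0 0; -1 0.22 0 0 0; -1 0.22 0 0 0; -1 0.22 0 0 0"
}}

```text
clock: 12.42
tcp_pos: [0.5103, -0.1242, 0.2533]
orientation: [-2.291, -2.15, -0.0]
contact_force: [-0.8, -0.4, 0.2]
grip_width: 0.0853
gripper_force: 0.0
```

Run:
```python
from h import *
go((.5165,-.088,.12,86.))
ci=r.camera_info("wrist"); im=r.grab_frame("wrist"); t=r.grab_frame("top"); ct=r.camera_info("top"); s=r.grab_frame("side"); cs=r.camera_info("side")
for n,a in (("w7",im),("t7",t),("s7",s)): cv2.imwrite(f"pics/{n}.png",a[:,:,::-1])
print("wrist"); [print(c,a,plane(ci,c,.125)[0],plane(ci,c,.035)[0],q[1:]) for c,a,q in blobs(blue(im),40)]
print("top"); [print(c,a,plane(ct,c,.125)[0],plane(ct,c,.035)[0],q[1:]) for c,a,q in blobs(blue(t),15) if c[1]>160 and 280<c[0]<480]
print("side"); [print(c,a,q[1:]) for c,a,q in blobs(blue(s),15) if c[1]>150 and 280<c[0]<380]
```

```text
tcp [ 0.5103 -0.1242  0.2533] head 86.35 w 0.0853 t 12.4 tilt 0.0001
0.0365 0.0039 0.1333 0.0061 rows>=3.3
wrist
[574.4953 109.2961] 5360 [ 0.7269 -0.0666  0.125 ] [ 0.7976 -0.0723  0.035 ] ((49.51625061035156, 119.33161926269531), 3.6522228717803955)
[321.4241 123.4481] 665 [ 0.5139 -0.0662  0.125 ] [ 0.5141 -0.0718  0.035 ] ((31.0, 21.0), 90.0)
[318.6528 356.5556] 72 [ 0.4961 -0.3058  0.125 ] [ 0.4903 -0.3908  0.035 ] ((5.0, 16.0), 90.0)
top
[317.093  208.3256] 43 [0.5279 0.0768 0.125 ] [0.5303 0.0782 0.035 ] ((6.363960266113281, 6.363960266113281), 45.0)
[361.3134 211.0448] 67 [ 0.5168 -0.0615  0.125 ] [ 0.5183 -0.0705  0.035 ] ((6.0, 9.0), 90.0)
[452.     215.4615] 39 [ 0.4973 -0.347   0.125 ] [ 0.4974 -0.3776  0.035 ] ((7.0, 6.0), 90.0)
side
[305.8803 158.9573] 117 ((14.0, 8.0), 90.0)
[280.5289 163.7355] 121 ((14.0, 9.0), 90.0)
[318.     263.9108] 157 ((16.71257972717285, 9.841852188110352), 68.19859313964844)
[368.0081 356.8669] 248 ((14.23024845123291, 20.238576889038086), 18.43494987487793)
```

Bottle B stands at (.497,-.347), by the top view. Now bottle A, whose cap middle is at about (.5156,-.0718).

>>> {"api": "play_rows", "payload": {
  "targets": "-1 0.033 0.002 0.04 0.005; -1 0.033 0.002 0.08 0.005; -1 0.033 0.002 0.12 0.005; -1 0.033 0.002 0.16 0.005; -1 0.033 0.002 0.2 0.005; -1 0.033 0.002 0.225 0.005; -1 0.033 0.002 0.235 0.005; -1 0.033 0.002 0.235 0.005"
}}

```text
clock: 13.23
tcp_pos: [0.5126, -0.0945, 0.0159]
orientation: [-2.3, -2.134, 0.005]
contact_force: [0.4, -0.3, 0.4]
grip_width: 0.0855
gripper_force: 0.0
```

```bash
python3 -c "
from h import *
go((.5145,-.0918,.0186,86.05)); im=r.grab_frame('wrist'); print([(c,a,cv2.boundingRect(cv2.boxPoints(q))) for c,a,q in blobs(blue(im),200)])"
```

```text
tcp [ 0.5126 -0.0945  0.0159] head 85.71 w 0.0855 t 13.2 tilt 0.0050
0.0029 0.0017 -0.0027 -0.0058 rows>=0.1
[(array([323.0716, 235.1037]), np.int32(4746), (292, 193, 61, 86))]
```

>>> {"api": "play_rows", "payload": {
  "targets": "-1 0.003 0.0015 -0.003 -0.005; -0.3 0.003 0.0015 -0.003 -0.005; 0.4 0.003 0.0015 -0.003 -0.005; 1 0.003 0.0015 -0.003 -0.005; 1 0.003 0.0015 -0.003 -0.005; 1 0.003 0.0015 -0.003 -0.005; 1 0.003 0.0015 -0.003 -0.005; 1 0.003 0.0015 -0.003 -0.005",
  "squeeze": 20
}}

```text
clock: 13.95
tcp_pos: [0.5163, -0.091, 0.0216]
orientation: [2.296, 2.144, -0.0]
contact_force: [-0.6, -1.4, 2.6]
grip_width: 0.027
gripper_force: 20.7
```

>>> {"api": "play_rows", "payload": {
  "targets": "1 0 0 0 0; 1 0 0 0 0; 1 0 0 0 0; 1 0 0 0 0; 1 0 0 0 0"
}}

```text
clock: 14.37
tcp_pos: [0.5163, -0.091, 0.0214]
orientation: [2.296, 2.144, -0.0]
contact_force: [-0.8, -3.4, 4.2]
grip_width: 0.0269
gripper_force: 20.8
```

>>> {"api": "play_rows", "payload": {
  "targets": "1 0 0 -0.03 0; 1 0 0 -0.07 0; 1 0 0 -0.11 0; 1 0 0 -0.15 0; 1 0 0 -0.19 0; 1 0 0 -0.15 0; 1 0 0 -0.19 0; 1 0 0 -0.15 0"
}}

```text
clock: 15.03
tcp_pos: [0.5204, -0.0903, 0.1774]
orientation: [2.291, 2.141, 0.008]
contact_force: [5.1, -1.2, -0.0]
grip_width: 0.0267
gripper_force: 19.7
```

>>> {"api": "play_rows", "payload": {
  "targets": "1 0 0 -0.04 0; 1 0 0 0 0; 1 0 0 -0.04 0; 1 0 0 0 0; 1 -0.04 0 0 0; 1 0 0 0 0; 1 -0.04 0 0 0; 1 0 0 0 0"
}}

```text
clock: 15.7
tcp_pos: [0.5141, -0.1051, 0.1696]
orientation: [2.313, 2.123, -0.01]
contact_force: [0.2, -6.4, -2.1]
grip_width: 0.0266
gripper_force: 19.9
```

>>> {"api": "play_rows", "payload": {
  "targets": "1 -0.04 0 -0.04 0; 1 0 0 0 0; 1 -0.04 0 -0.04 0; 1 0 0 0 0; 1 -0.04 0 -0.04 0; 1 0 0 0 0; 1 0 0 0 0; 1 0 0 0 0"
}}

```text
clock: 16.37
tcp_pos: [0.5147, -0.0888, 0.1697]
orientation: [-2.29, -2.145, 0.002]
contact_force: [1.0, 0.3, -0.9]
grip_width: 0.0266
gripper_force: 19.9
```

>>> {"api": "play_rows", "payload": {
  "targets": "1 -0.03 0 0 0; 1 -0.065 0 0 0; 1 -0.1 0 0 0; 1 -0.135 0 0 0; 1 -0.16 0 0 0; 1 -0.17 0 0 0; 1 -0.17 0 0 0; 1 -0.17 0 0 0"
}}

```text
clock: 17.03
tcp_pos: [0.5046, -0.2594, 0.1712]
orientation: [-2.295, -2.144, -0.001]
contact_force: [-0.6, -0.1, -1.1]
grip_width: 0.0265
gripper_force: 20.0
```

```bash
cat >> h.py <<'E'
def hang(name,ths=(-20,-10,0,10,20),d=.003):
    o=r.get_obs(); ci=r.camera_info("wrist"); im=r.grab_frame("wrist"); cv2.imwrite(f"pics/{name}.png",im[:,:,::-1])
    for t in ths: print(t,*expect(t,ci,o,d))
    v=im[:,320].astype(int).mean(1); e=np.abs(v[3:]-v[:-3]); 
    k=[i+1 for i in range(120,320) if e[i]>25 and e[i]==e[max(0,i-3):i+4].max()]; print("edges",[(i,int(v[i-4]),int(v[i+4])) for i in k])
    return ci,im,o
E
python3 - <<'E'
from h import *
go((.5029,-.2617,.115,86.05))
ci,im,o=hang("w8"); print(o["contact_force"])
E
```

```text
tcp [ 0.5046 -0.2594  0.1712] head 86.09 w 0.0265 t 17.0 tilt 0.0010
-0.0024 -0.0015 0.0562 0.0007 rows>=1.3
-20 202.9209710191343 293.3594131237715 [177.378  248.5542 116.549  177.4521]
-10 209.47276636802735 296.53315297365623 [184.5871 261.8812 141.4475 201.9448]
0 217.21476807243428 298.9974230193296 [193.3818 275.4924 166.0611 226.5889]
10 225.92939490997134 300.64549426711767 [203.4492 289.2644 190.5503 251.5959]
20 235.42592746735025 301.3854374352313 [214.5348 303.0607 215.0989 277.1967]
edges [(163, 222, 139), (187, 140, 212), (212, 236, 83), (235, 81, 119), (287, 111, 228), (295, 228, 70)]
[-0.6312 -0.1129 -1.1286]
```

>>> {"api": "play_rows", "payload": {
  "targets": "1 -0.002 -0.0015 0.02 0; 1 -0.002 -0.0015 0.035 0; 1 -0.002 -0.0015 0.044 0; 1 -0.002 -0.0015 0.048 0; 1 -0.002 -0.0015 0.051 0; 1 -0.002 -0.0015 0.053 0; 1 -0.002 -0.0015 0.053 0; 1 -0.002 -0.0015 0.053 0"
}}

```text
clock: 17.75
tcp_pos: [0.5038, -0.2621, 0.1192]
orientation: [2.294, 2.144, 0.001]
contact_force: [-0.3, 0.1, 0.3]
grip_width: 0.0266
gripper_force: 20.1
```

Run:
```python
from h import *
go((.5029,-.2617,.115,86.05))
ci,im,o=hang("w9",(-5,0,5))
v=im.astype(int).mean(2); print(v[172,255:385:2].astype(int).tolist())
```

```text
tcp [ 0.5038 -0.2621  0.1192] head 86.12 w 0.0266 t 17.8 tilt 0.0018
0.0003 -0.0009 0.0042 0.0012 rows>=0.1
-5 213.22011043251408 297.89272457423544 [188.8131 268.6788 153.7803 214.2429]
0 217.2263092568573 299.02974385868606 [193.3885 275.5137 166.0626 226.5983]
5 221.4752845593042 299.9624470944848 [198.2811 282.3891 178.3134 239.0441]
edges [(163, 218, 136), (187, 139, 214), (212, 234, 80), (235, 79, 117), (312, 132, 215)]
[140, 139, 139, 140, 141, 141, 141, 141, 140, 138, 164, 173, 172, 146, 205, 149, 135, 136, 136, 136, 136, 137, 136, 137, 137, 137, 137, 137, 137, 137, 137, 137, 137, 137, 137, 137, 137, 137, 137, 138, 138, 137, 137, 137, 137, 138, 137, 136, 132, 206, 120, 172, 174, 172, 138, 136, 138, 137, 135, 136, 141, 144, 140, 137, 136]
```

>>> {"api": "play_rows", "payload": {
  "targets": "1 0 0 0.002 0; 1 0 0 0.004 0; 1 0 0 0.006 0; 1 0 0 0.008 0; 1 0 0 0.008 0; 1 0 0 0.008 0"
}}

```text
clock: 18.3
tcp_pos: [0.5059, -0.2637, 0.1156]
orientation: [2.291, 2.139, 0.002]
contact_force: [-7.3, 1.2, 32.3]
grip_width: 0.0264
gripper_force: 29.5
```

>>> {"api": "play_rows", "payload": {
  "targets": "1 0 0 -0.005 0; 1 0 0 -0.006 0; 0.3 0 0 -0.006 0; -0.3 0 0 -0.006 0; -0.6 0 0 -0.006 0; -0.6 0 0 -0.04 0; -0.6 0 0 -0.08 0; -0.6 0 0 -0.12 0"
}}

```text
clock: 18.97
tcp_pos: [0.502, -0.2615, 0.2303]
orientation: [-2.293, -2.143, 0.001]
contact_force: [0.7, -0.5, -0.0]
grip_width: 0.0681
gripper_force: 0.0
```

>>> {"api": "play_rows", "payload": {
  "targets": "-0.6 0 0 -0.03 0; -0.6 0.04 0 -0.07 0; -0.6 0.08 0 -0.07 0; -0.6 0.12 0 -0.07 0; -0.6 0.16 0 -0.07 0; -0.6 0.2 0 -0.07 0; -0.6 0.24 0 -0.07 0; -0.6 0.28 0 -0.07 0"
}}

```text
clock: 19.63
tcp_pos: [0.5214, 0.0177, 0.3001]
orientation: [2.296, 2.144, -0.0]
contact_force: [0.7, -0.1, 0.6]
grip_width: 0.0685
gripper_force: 0.0
```

>>> {"api": "play_rows", "payload": {
  "targets": "-0.6 0.04 0 0 0.02; -0.6 0.08 0 0 0.045; -0.6 0.12 0 0 0.045; -0.6 0.13 0 0 0.045; -0.6 0.13 0 0 0.045; -0.6 0.13 0 0 0.045"
}}

```text
clock: 20.13
tcp_pos: [0.5305, 0.1456, 0.2997]
orientation: [-2.341, -2.094, 0.002]
contact_force: [0.2, -0.5, -0.2]
grip_width: 0.0683
gripper_force: 0.0
```

Run:
```python
from h import *
go((.531,.15,.3,83.4))
ci=r.camera_info("wrist"); im=r.grab_frame("wrist"); t=r.grab_frame("top"); ct=r.camera_info("top")
for n,a in (("w10",im),("t10",t)): cv2.imwrite(f"pics/{n}.png",a[:,:,::-1])
print("wrist"); [print(c,a,plane(ci,c,.124)[0],q[1:]) for c,a,q in blobs(blue(im),40)]
print("top"); [print(c,a,plane(ct,c,.125)[0],q[1:]) for c,a,q in blobs(blue(t),15) if c[1]>160 and 230<c[0]<480]
```

```text
tcp [0.5305 0.1456 0.2997] head 83.62 w 0.0683 t 20.1 tilt 0.0011
0.0044 0.0000 -0.0003 0.0038 rows>=0.1
wrist
[104.544   53.3535] 693 [0.3419 0.2881 0.124 ] ((31.306547164916992, 26.56313133239746), 71.56504821777344)
[234.8074 102.416 ] 649 [0.4561 0.2294 0.124 ] ((29.0, 27.0), 90.0)
[309.8891 102.5273] 622 [0.5278 0.221  0.124 ] ((26.870054244995117, 27.577163696289062), 45.0)
[384.79  102.989] 638 [0.5992 0.2128 0.124 ] ((26.0, 30.0), 0.0)
[323.0298 240.8349] 436 [0.5247 0.0761 0.124 ] ((22.0, 23.0), 90.0)
[511.2219 288.8545] 1203 [ 0.7359 -0.0095  0.124 ] ((42.0, 36.0), 90.0)
top
[317.093  208.3256] 43 [0.5279 0.0768 0.125 ] ((6.363960266113281, 6.363960266113281), 45.0)
[422.35 214.  ] 60 [ 0.5038 -0.2533  0.125 ] ((6.0, 9.0), 90.0)
[450.0923 215.8154] 65 [ 0.4963 -0.3409  0.125 ] ((10.0, 7.0), 0.0)
[250.5932 268.2881] 59 [0.3452 0.2869 0.125 ] ((8.0, 7.0), 90.0)
```

View pics/w10.png

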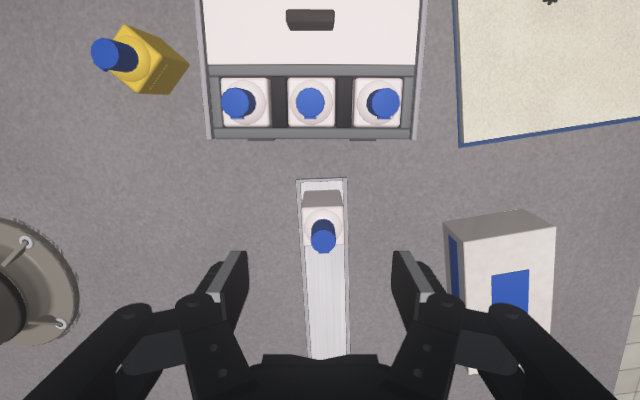

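The view shows three fresh caps in the case at (235,102), (310,102), (385,103), the handle at (310,20), and the standing lane bottle at (323,241). All heading about 83.4°.

>>> {"api": "play_rows", "payload": {
  "targets": "-0.6 0.03 -0.004 0.03 0.004; -0.6 0.06 -0.008 0.06 0.004; -0.6 0.075 -0.01 0.09 0.004; -0.6 0.075 -0.01 0.12 0.004; -0.6 0.075 -0.01 0.13 0.004; -0.6 0.075 -0.01 0.13 0.004; -0.6 0.075 -0.01 0.13 0.004",
  "squeeze": 30
}}

```text
clock: 20.82
tcp_pos: [0.5301, 0.2194, 0.1708]
orientation: [2.35, 2.084, -0.001]
contact_force: [0.4, 0.1, 0.0]
grip_width: 0.0682
gripper_force: 0.0
```

```bash
cat >> h.py <<'E'
def near(im):
    return [(c,cv2.boundingRect(cv2.boxPoints(q))) for c,a,q in blobs(blue(im),200)]
E
python3 - <<'E'
from h import *
go((.5293,.2212,.096,83.4))
ci=r.camera_info("wrist"); im=r.grab_frame("wrist"); cv2.imwrite("pics/w11.png",im[:,:,::-1])
for c,b in near(im): print(c,b,plane(ci,c,.126)[0])
t=r.camera_info("top"); s=r.camera_info("side"); T=r.grab_frame("top"); S=r.grab_frame("side")
tb=[c for c,a,q in blobs(blue(T),15) if c[1]>160 and 300<c[0]<480]; sb=[(c,a) for c,a,q in blobs(blue(S),15) if c[1]>190 and 280<c[0]<400]
print(tb,sb)
for a in tb:
    for b,_ in sb:
        p,e=tri(t,a,s,b)
        if e<.012: print(p,e)
cv2.imwrite("pics/s11.png",S[:,:,::-1]);cv2.imwrite("pics/t11.png",T[:,:,::-1])
E
```

```text
tcp [0.5301 0.2194 0.1708] head 83.14 w 0.0682 t 20.8 tilt 0.0008
0.0017 -0.0010 0.0748 -0.0046 rows>=1.8
[ 15.2444 150.6271] (-1, 128, 43, 49) [0.3503 0.2899 0.126 ]
[204.9601 223.6479] (176, 195, 58, 57) [0.4565 0.2296 0.126 ]
[318.1551 222.8743] (298, 203, 42, 41) [0.5279 0.2216 0.126 ]
[431.0724 222.4569] (402, 193, 58, 58) [0.599  0.2133 0.126 ]
[array([317.093 , 208.3256]), array([422.35, 214.  ]), array([450.1562, 215.7969])] [(array([299.2658, 199.557 ]), np.int32(158)), (array([389.8971, 241.4657]), np.int32(350)), (array([350.0421, 314.9252]), np.int32(214)), (array([368.    , 356.9069]), np.int32(247))]
[0.5264 0.0777 0.1089] 0.004033591914577732
[ 0.5022 -0.2565  0.1094] 0.0035981983934558056
[ 0.4949 -0.3458  0.1089] 0.0032310716417293895
```

All lane caps triangulate to z ≈ .109, so those three bottles stand. Now grip the middle fresh bottle.

>>> {"api": "play_rows", "payload": {
  "targets": "-0.6 0.0015 -0.001 0.035 -0.004; -0.6 0.0015 -0.001 0.065 -0.004; -0.6 0.0015 -0.001 0.075 -0.004; -0.6 0.0015 -0.001 0.075 -0.004; 0.2 0.0015 -0.001 0.075 -0.004; 1 0.0015 -0.001 0.075 -0.004; 1 0.0015 -0.001 0.075 -0.004; 1 0.0015 -0.001 0.075 -0.004",
  "squeeze": 30
}}

```text
clock: 21.63
tcp_pos: [0.5296, 0.2234, 0.0973]
orientation: [2.343, 2.091, 0.005]
contact_force: [-1.5, -1.4, 6.2]
grip_width: 0.0269
gripper_force: 29.4
```

>>> {"api": "play_rows", "payload": {
  "targets": "1 0 0 0 0; 1 0 0 0 0; 1 0 0 0 0; 1 0 0 0 0; 1 0 0 -0.01 0; 1 0 0 -0.02 0"
}}

```text
clock: 22.13
tcp_pos: [0.5283, 0.2226, 0.1161]
orientation: [-2.343, -2.093, 0.001]
contact_force: [-0.4, 0.0, -1.2]
grip_width: 0.027
gripper_force: 29.9
```

>>> {"api": "play_rows", "payload": {
  "targets": "1 0 0 -0.03 0; 1 0 0 -0.06 0; 1 0 0 -0.09 0; 1 0 0 -0.115 0; 1 -0.01 0.001 -0.124 0; 1 -0.03 0.002 -0.124 0; 1 -0.055 0.004 -0.124 0; 1 -0.08 0.005 -0.124 0"
}}

```text
clock: 22.8
tcp_pos: [0.5239, 0.1413, 0.2394]
orientation: [2.342, 2.093, -0.0]
contact_force: [0.7, -0.6, -1.0]
grip_width: 0.0272
gripper_force: 30.9
```

>>> {"api": "play_rows", "payload": {
  "targets": "1 -0.025 0.002 0 -0.02; 1 -0.05 0.003 0 -0.047; 1 -0.075 0.005 0 -0.047; 1 -0.1 0.007 0 -0.047; 1 -0.125 0.008 0 -0.047; 1 -0.15 0.01 0 -0.047; 1 -0.175 0.012 0 -0.047; 1 -0.2 0.013 0 -0.047"
}}

```text
clock: 23.47
tcp_pos: [0.5138, -0.0594, 0.2391]
orientation: [-2.294, -2.146, 0.001]
contact_force: [0.4, -0.3, -0.8]
grip_width: 0.0273
gripper_force: 30.9
```

>>> {"api": "play_rows", "payload": {
  "targets": "1 -0.025 0.001 0 0; 1 -0.05 0.002 0 0; 1 -0.075 0.003 0 0; 1 -0.095 0.003 0 0; 1 -0.11 0.003 0 0; 1 -0.12 0.003 0 0; 1 -0.12 0.003 0 0; 1 -0.12 0.003 0 0"
}}

```text
clock: 24.13
tcp_pos: [0.5094, -0.1773, 0.2391]
orientation: [-2.294, -2.146, 0.0]
contact_force: [1.0, -0.1, -0.9]
grip_width: 0.0271
gripper_force: 30.9
```

Run:
```python
from h import *
go((.5087,-.178,.15,86.05),(.5087,-.178,.0963,86.05))
ci,im,o=hang("w12",(-10,0,10),.019)
L=lane(ci,im,range(5,150,5)); f=np.polyfit(L[:,4],L[:,3],1); print("lane", np.polyval(f,-.178)+.0015,o["contact_force"])
```

```text
tcp [ 0.5094 -0.1773  0.2391] head 86.18 w 0.0271 t 24.1 tilt 0.0007
-0.0008 -0.0006 0.0891 0.0023 rows>=2.1
-0.0008 -0.0005 0.1428 0.0023 rows>=3.4
-10 225.04001968164843 322.93183316377747 [197.92   279.4628 147.9218 211.2492]
0 228.13591014748033 321.0734152476298 [201.9274 290.2483 170.1354 234.0492]
10 232.25711724971885 317.3640964636541 [207.4946 300.8658 192.477  257.2733]
edges [(174, 224, 140), (205, 143, 224), (233, 238, 83), (266, 77, 119)]
lane 0.5102982236176569 [ 1.0057 -0.1451 -0.9409]
```

>>> {"api": "play_rows", "payload": {
  "targets": "1 -0.001 0 0.035 0.002; 1 -0.001 0 0.07 0.002; 1 -0.001 0 0.1 0.002; 1 -0.001 0 0.12 0.002; 1 -0.001 0 0.132 0.002; 1 -0.001 0 0.138 0.002; 1 -0.001 0 0.141 0.002; 1 -0.001 0 0.142 0.002"
}}

```text
clock: 24.85
tcp_pos: [0.5105, -0.178, 0.0979]
orientation: [2.294, 2.145, 0.001]
contact_force: [-0.5, -1.0, -1.5]
grip_width: 0.0271
gripper_force: 30.8
```

Run:
```python
from h import *
go((.5087,-.178,.0963,86.05))
ci,im,o=hang("w13",(-5,0,5),.019); print(o["contact_force"])
v=im.astype(int).mean(2); print(v[180,255:385:2].astype(int).tolist())
```

```text
tcp [ 0.5105 -0.178   0.0979] head 86.15 w 0.0271 t 24.9 tilt 0.0012
-0.0002 -0.0018 0.0016 0.0017 rows>=0.1
-5 226.4073670681537 322.19240772231433 [199.6665 284.8288 158.9753 222.5697]
0 228.09304903705564 321.0340209515589 [201.8826 290.2114 170.0961 234.0146]
5 230.035081032045 319.4114630476341 [204.4883 295.5523 181.2481 245.5652]
edges [(174, 222, 136), (205, 138, 218), (233, 233, 80), (266, 74, 115)]
[-0.5458 -0.9851 -1.4648]
[138, 137, 137, 137, 137, 135, 136, 125, 172, 175, 175, 114, 216, 221, 219, 149, 134, 136, 136, 137, 136, 136, 137, 136, 137, 137, 137, 137, 137, 137, 137, 137, 137, 136, 137, 137, 137, 137, 136, 137, 137, 136, 136, 136, 136, 136, 136, 136, 135, 133, 167, 122, 172, 175, 176, 126, 142, 146, 142, 143, 147, 146, 144, 145, 147]
```

>>> {"api": "play_rows", "payload": {
  "targets": "1 0 -0.002 0 0; 1 0 -0.002 0.001 0; 1 0 -0.002 0.003 0; 1 0 -0.002 0.005 0; 1 0 -0.002 0.004 0; 0.4 0 -0.002 0.003 0; -0.2 0 -0.002 0.003 0; -0.6 0 -0.002 0.003 0"
}}

```text
clock: 25.57
tcp_pos: [0.508, -0.1785, 0.0947]
orientation: [2.295, 2.144, 0.0]
contact_force: [-0.1, 1.1, 0.6]
grip_width: 0.0502
gripper_force: 0.0
```

>>> {"api": "play_rows", "payload": {
  "targets": "-0.6 0 0 0 0; -0.6 0 0 -0.04 0; -0.6 0 0 -0.08 0; -0.6 0 0 -0.12 0; -0.6 0 0 -0.145 0; -0.6 0.04 0.008 -0.16 0; -0.6 0.08 0.016 -0.16 0; -0.6 0.12 0.024 -0.16 0"
}}

```text
clock: 26.23
tcp_pos: [0.5407, -0.0597, 0.2557]
orientation: [2.297, 2.139, 0.002]
contact_force: [0.8, 0.2, 0.4]
grip_width: 0.0681
gripper_force: 0.0
```

Run:
```python
from h import *
go((.6007,.213,.2,83.4))
```

```text
tcp [ 0.5407 -0.0597  0.2557] head 85.92 w 0.0681 t 26.2 tilt 0.0028
0.2763 0.0403 0.0556 0.0440 rows>=6.8
```

>>> {"api": "play_rows", "payload": {
  "targets": "-0.6 0.04 0.006 0.01 0.044; -0.6 0.08 0.012 0.02 0.044; -0.6 0.12 0.018 0.03 0.044; -0.6 0.16 0.024 0.04 0.044; -0.6 0.2 0.03 0.05 0.044; -0.6 0.24 0.036 0.055 0.044; -0.6 0.276 0.04 0.07 0.044; -0.6 0.276 0.04 0.085 0.044"
}}

```text
clock: 26.9
tcp_pos: [0.5975, 0.2231, 0.1694]
orientation: [-2.328, -2.102, -0.009]
contact_force: [-0.9, 1.1, 0.4]
grip_width: 0.0684
gripper_force: 0.0
```

>>> {"api": "play_rows", "payload": {
  "targets": "-0.6 0 0 0 0; -0.6 0 0 0 0; -0.6 0 0 0 0"
}}

```text
clock: 27.15
tcp_pos: [0.599, 0.2111, 0.1696]
orientation: [2.344, 2.091, -0.001]
contact_force: [0.5, -0.5, -0.2]
grip_width: 0.0682
gripper_force: 0.0
```

Run:
```python
from h import *
go((.6007,.213,.0965,83.4))
ci=r.camera_info("wrist"); im=r.grab_frame("wrist"); cv2.imwrite("pics/w14.png",im[:,:,::-1])
for c,b in near(im): print(c,b,plane(ci,c,.126)[0])
```

```text
tcp [0.599  0.2111 0.1696] head 83.48 w 0.0682 t 27.1 tilt 0.0008
0.0021 0.0015 0.0731 0.0015 rows>=1.8
[ 97.5362 222.7519] (69, 196, 58, 54) [0.4569 0.2296 0.126 ]
[322.172  222.9439] (302, 203, 42, 41) [0.5993 0.2135 0.126 ]
[253.2512 357.3767] (243, 347, 22, 20) [0.5375 0.1144 0.126 ]
```

>>> {"api": "play_rows", "payload": {
  "targets": "-0.6 0.002 0.0015 0.035 0.001; -0.6 0.002 0.0015 0.065 0.001; -0.6 0.002 0.0015 0.073 0.001; -0.6 0.002 0.0015 0.073 0.001; 0.2 0.002 0.0015 0.073 0.001; 1 0.002 0.0015 0.073 0.001; 1 0.002 0.0015 0.073 0.001; 1 0.002 0.0015 0.073 0.001",
  "squeeze": 30
}}

```text
clock: 27.87
tcp_pos: [0.6013, 0.2148, 0.0984]
orientation: [2.343, 2.091, 0.004]
contact_force: [-0.4, -0.5, 4.3]
grip_width: 0.0268
gripper_force: 29.2
```

>>> {"api": "play_rows", "payload": {
  "targets": "1 0 0 0 0; 1 0 0 0 0; 1 0 0 0 0; 1 0 0 0 0; 1 0 0 0 0"
}}

```text
clock: 28.28
tcp_pos: [0.6013, 0.2148, 0.0984]
orientation: [2.343, 2.091, 0.004]
contact_force: [-1.6, -0.8, 7.7]
grip_width: 0.0269
gripper_force: 29.3
```

>>> {"api": "play_rows", "payload": {
  "targets": "1 0 0 -0.01 0; 1 0 0 -0.025 0; 1 0 0 -0.05 0; 1 0 0 -0.08 0; 1 0 0 -0.11 0; 1 0 0 -0.135 0; 1 0 0 -0.145 0; 1 0 0 -0.145 0"
}}

```text
clock: 28.95
tcp_pos: [0.6014, 0.2153, 0.2452]
orientation: [2.342, 2.091, 0.009]
contact_force: [-0.4, 0.2, -1.3]
grip_width: 0.027
gripper_force: 30.3
```

Run:
```python
from h import *
go((.5145,-.094,.24,86.05)); print(r.get_obs()["contact_force"])
```

```text
tcp [0.6014 0.2153 0.2452] head 83.53 w 0.0270 t 28.9 tilt 0.0059
-0.3172 -0.0515 0.0040 -0.0440 rows>=7.7
[-0.3671  0.1558 -1.26  ]
```

>>> {"api": "play_rows", "payload": {
  "targets": "1 -0.01 -0.002 0 0; 1 -0.03 -0.005 0 0; 1 -0.055 -0.009 0 0; 1 -0.08 -0.013 0 0; 1 -0.105 -0.017 0 0; 1 -0.13 -0.021 0 0; 1 -0.155 -0.025 0 0; 1 -0.19 -0.031 0 0"
}}

```text
clock: 29.62
tcp_pos: [0.546, 0.0287, 0.2391]
orientation: [-2.339, -2.093, 0.003]
contact_force: [0.9, 0.3, -2.5]
grip_width: 0.027
gripper_force: 30.2
```

>>> {"api": "play_rows", "payload": {
  "targets": "1 -0.025 -0.004 0 -0.02; 1 -0.05 -0.008 0 -0.044; 1 -0.075 -0.012 0 -0.044; 1 -0.1 -0.016 0 -0.044; 1 -0.117 -0.019 0 -0.044; 1 -0.125 -0.02 0 -0.044; 1 -0.127 -0.0205 0 -0.044; 1 -0.127 -0.0205 0 -0.044"
}}

```text
clock: 30.28
tcp_pos: [0.5125, -0.0949, 0.2403]
orientation: [-2.296, -2.141, 0.001]
contact_force: [-0.2, 0.5, -2.0]
grip_width: 0.0271
gripper_force: 30.3
```

Run:
```python
from h import *
go((.5145,-.094,.0974,86.05)); print(r.get_obs()["contact_force"])
hang("w15",(-10,0,10),.018)
```

```text
tcp [ 0.5125 -0.0949  0.2403] head 86.00 w 0.0271 t 30.3 tilt 0.0020
0.0010 0.0022 0.1429 -0.0008 rows>=3.4
[-0.2419  0.4902 -2.0262]
-10 223.95504926711993 321.1044144837317 [196.9838 278.2577 147.459  210.6072]
0 227.36305793727814 319.52719721843647 [201.3146 289.2268 169.8331 233.5281]
10 231.79635500228932 316.179559167329 [207.1881 300.0539 192.3186 256.8698]
edges [(173, 224, 141), (203, 143, 222), (232, 238, 83), (264, 78, 119), (320, 111, 67)]
```

Vertical within about 2°. Lower to just above the floor and check the lateral centring.

>>> {"api": "play_rows", "payload": {
  "targets": "1 0.001 0.002 0.035 0; 1 0.001 0.002 0.07 0; 1 0.001 0.002 0.1 0; 1 0.001 0.002 0.12 0; 1 0.001 0.002 0.132 0; 1 0.001 0.002 0.138 0; 1 0.001 0.002 0.141 0; 1 0.001 0.002 0.141 0"
}}

```text
clock: 31.0
tcp_pos: [0.516, -0.0934, 0.1007]
orientation: [2.296, 2.144, 0.001]
contact_force: [0.3, 0.3, -1.4]
grip_width: 0.0268
gripper_force: 30.2
```

Run:
```python
from h import *
go((.5145,-.094,.0974,86.05)); print(r.get_obs()["contact_force"])
ci,im,o=hang("w16",(0,),.018)
v=im.astype(int).mean(2); print(v[180,255:385:2].astype(int).tolist())
```

```text
tcp [ 0.516  -0.0934  0.1007] head 86.09 w 0.0268 t 31.0 tilt 0.0008
-0.0007 -0.0015 0.0033 0.0008 rows>=0.1
[ 0.3389  0.2568 -1.3949]
0 227.42253431061627 319.58464813609976 [201.3761 289.2779 169.884  233.5732]
edges [(173, 223, 137), (204, 139, 220), (232, 234, 80), (264, 75, 116)]
[141, 140, 142, 142, 143, 142, 141, 141, 161, 178, 179, 168, 172, 220, 206, 134, 137, 137, 137, 137, 137, 138, 138, 137, 138, 138, 138, 137, 138, 138, 138, 138, 138, 138, 138, 138, 138, 138, 137, 137, 137, 137, 137, 136, 137, 136, 137, 136, 137, 133, 213, 125, 179, 178, 174, 126, 141, 138, 138, 140, 141, 142, 141, 140, 144]
```

>>> {"api": "play_rows", "payload": {
  "targets": "1 0 -0.0015 0 0; 1 0 -0.0015 0.002 0; 1 0 -0.0015 0.004 0; 1 0 -0.0015 0.006 0; 1 0 -0.0015 0.006 0; 0.4 0 -0.0015 0.004 0; -0.2 0 -0.0015 0.004 0; -0.6 0 -0.0015 0.004 0"
}}

```text
clock: 31.72
tcp_pos: [0.5142, -0.094, 0.0966]
orientation: [2.296, 2.143, 0.001]
contact_force: [-0.1, -1.1, -0.5]
grip_width: 0.0503
gripper_force: 0.0
```

>>> {"api": "play_rows", "payload": {
  "targets": "-0.6 0 0 0 0; -0.6 0 0 -0.04 0; -0.6 0 0 -0.08 0; -0.6 0 0 -0.12 0; -0.6 0 0 -0.145 0; -0.6 0.04 -0.008 -0.16 0; -0.6 0.08 -0.016 -0.16 0; -0.6 0.12 -0.024 -0.16 0"
}}

```text
clock: 32.38
tcp_pos: [0.4986, 0.0282, 0.2575]
orientation: [2.298, 2.139, 0.003]
contact_force: [0.3, 1.7, -0.1]
grip_width: 0.0682
gripper_force: 0.0
```

Run:
```python
from h import *
go((.458,.2298,.171,83.4))
```

```text
tcp [0.4986 0.0282 0.2575] head 85.88 w 0.0682 t 32.4 tilt 0.0028
0.1981 -0.0553 0.0864 0.0432 rows>=5.4
```

>>> {"api": "play_rows", "payload": {
  "targets": "-0.6 0.04 -0.011 0.01 0.043; -0.6 0.08 -0.022 0.02 0.043; -0.6 0.12 -0.034 0.03 0.043; -0.6 0.16 -0.045 0.04 0.043; -0.6 0.198 -0.055 0.06 0.043; -0.6 0.198 -0.055 0.086 0.043; -0.6 0.198 -0.055 0.086 0.043; -0.6 0.198 -0.055 0.086 0.043"
}}

```text
clock: 33.05
tcp_pos: [0.4558, 0.2286, 0.169]
orientation: [-2.339, -2.095, 0.005]
contact_force: [0.5, 1.0, 0.9]
grip_width: 0.0685
gripper_force: 0.0
```

>>> {"api": "play_rows", "payload": {
  "targets": "-0.6 0 0 0 0; -0.6 0 0 0 0"
}}

```text
clock: 33.22
tcp_pos: [0.4582, 0.2278, 0.1714]
orientation: [2.344, 2.09, 0.002]
contact_force: [0.2, -0.1, -0.8]
grip_width: 0.0681
gripper_force: 0.0
```

Run:
```python
from h import *
go((.458,.2298,.0965,83.4))
ci=r.camera_info("wrist"); im=r.grab_frame("wrist"); cv2.imwrite("pics/w17.png",im[:,:,::-1])
for c,b in near(im): print(c,b,plane(ci,c,.126)[0])
```

```text
tcp [0.4582 0.2278 0.1714] head 83.45 w 0.0681 t 33.2 tilt 0.0018
0.0019 -0.0006 0.0749 0.0008 rows>=1.8
[119.4841 150.9318] (92, 122, 55, 57) [0.3432 0.2892 0.126 ]
[318.414  223.0424] (298, 203, 42, 41) [0.4562 0.2298 0.126 ]
```

>>> {"api": "play_rows", "payload": {
  "targets": "-0.6 0.002 -0.001 0.035 0.001; -0.6 0.002 -0.001 0.065 0.001; -0.6 0.002 -0.001 0.075 0.001; -0.6 0.002 -0.001 0.075 0.001; 0.2 0.002 -0.001 0.075 0.001; 1 0.002 -0.001 0.075 0.001; 1 0.002 -0.001 0.075 0.001; 1 0.002 -0.001 0.075 0.001",
  "squeeze": 30
}}

```text
clock: 33.93
tcp_pos: [0.4575, 0.2315, 0.097]
orientation: [2.343, 2.091, 0.005]
contact_force: [0.7, -0.0, 6.0]
grip_width: 0.027
gripper_force: 29.6
```

>>> {"api": "play_rows", "payload": {
  "targets": "1 0 0 0 0; 1 0 0 0 0; 1 0 0 0 0; 1 0 0 0 0; 1 0 0 0 0"
}}

```text
clock: 34.35
tcp_pos: [0.4576, 0.2315, 0.097]
orientation: [2.343, 2.091, 0.005]
contact_force: [1.2, -0.6, 8.0]
grip_width: 0.0271
gripper_force: 29.8
```

>>> {"api": "play_rows", "payload": {
  "targets": "1 0 0 -0.01 0; 1 0 0 -0.025 0; 1 0 0 -0.05 0; 1 0 0 -0.08 0; 1 0 0 -0.11 0; 1 0 0 -0.135 0; 1 0 0 -0.145 0; 1 0 0 -0.145 0"
}}

```text
clock: 35.02
tcp_pos: [0.4573, 0.2318, 0.2432]
orientation: [2.342, 2.091, 0.008]
contact_force: [0.2, -0.8, -1.4]
grip_width: 0.0271
gripper_force: 30.2
```

Run:
```python
from h import *
go((.5202,-.0103,.24,86.05)); print(r.get_obs()["contact_force"])
```

```text
tcp [0.4573 0.2318 0.2432] head 83.52 w 0.0271 t 35.0 tilt 0.0053
-0.2334 0.0898 0.0031 -0.0442 rows>=6.0
[ 0.1896 -0.7723 -1.3689]
```

>>> {"api": "play_rows", "payload": {
  "targets": "1 -0.01 0.004 0 0; 1 -0.03 0.012 0 0; 1 -0.055 0.021 0 0; 1 -0.08 0.031 0 0; 1 -0.105 0.04 0 0; 1 -0.13 0.05 0 0; 1 -0.155 0.06 0 0; 1 -0.175 0.067 0 0"
}}

```text
clock: 35.68
tcp_pos: [0.5021, 0.0457, 0.238]
orientation: [-2.344, -2.089, 0.006]
contact_force: [0.2, -0.7, 0.3]
grip_width: 0.027
gripper_force: 30.2
```

>>> {"api": "play_rows", "payload": {
  "targets": "1 -0.02 0.008 0 -0.02; 1 -0.038 0.015 0 -0.044; 1 -0.05 0.02 0 -0.044; 1 -0.056 0.022 0 -0.044; 1 -0.058 0.0228 0 -0.044; 1 -0.058 0.0228 0 -0.044; 1 -0.058 0.0228 0 -0.044; 1 -0.058 0.0228 0 -0.044"
}}

```text
clock: 36.35
tcp_pos: [0.5189, -0.0094, 0.2403]
orientation: [-2.295, -2.145, -0.0]
contact_force: [-0.1, 0.2, -1.0]
grip_width: 0.0271
gripper_force: 30.2
```

Run:
```python
from h import *
go((.5202,-.0103,.096,86.05)); print(r.get_obs()["contact_force"])
hang("w18",(-10,0,10),.018)
```

```text
tcp [ 0.5189 -0.0094  0.2403] head 86.15 w 0.0271 t 36.4 tilt 0.0004
-0.0008 0.0014 0.1443 0.0018 rows>=3.5
[-0.1234  0.2171 -0.962 ]
-10 224.01459739108304 321.1658575360371 [197.0446 278.3101 147.5083 210.6513]
0 227.42157121707993 319.5897485368038 [201.3737 289.2796 169.88   233.5714]
10 231.85393692651886 316.24320471191027 [207.2457 300.1071 192.3637 256.9128]
edges [(174, 223, 139), (205, 143, 223), (233, 237, 82), (266, 77, 119)]
```

>>> {"api": "play_rows", "payload": {
  "targets": "1 -0.001 0.001 0.035 0.001; 1 -0.001 0.001 0.07 0.001; 1 -0.001 0.001 0.1 0.001; 1 -0.001 0.001 0.12 0.001; 1 -0.001 0.001 0.132 0.001; 1 -0.001 0.001 0.138 0.001; 1 -0.001 0.001 0.141 0.001; 1 -0.001 0.001 0.141 0.001"
}}

```text
clock: 37.07
tcp_pos: [0.5206, -0.0115, 0.0998]
orientation: [2.297, 2.142, 0.001]
contact_force: [0.8, -0.3, -1.1]
grip_width: 0.0271
gripper_force: 30.2
```

Run:
```python
from h import *
go((.5202,-.0103,.096,86.05)); print(r.get_obs()["contact_force"])
ci,im,o=hang("w19",(0,),.018)
v=im.astype(int).mean(2); print(v[180,255:385:2].astype(int).tolist())
```

```text
tcp [ 0.5206 -0.0115  0.0998] head 86.01 w 0.0271 t 37.1 tilt 0.0009
0.0012 -0.0005 0.0038 -0.0008 rows>=0.1
[ 0.8158 -0.2696 -1.0917]
0 227.44502771606818 319.62039134890193 [201.3961 289.3029 169.8959 233.5879]
edges [(122, 206, 196), (130, 196, 220), (174, 219, 140), (205, 141, 222), (233, 236, 81), (266, 76, 118)]
[140, 142, 144, 143, 143, 144, 143, 142, 123, 183, 188, 188, 120, 214, 225, 153, 136, 138, 138, 138, 138, 139, 139, 139, 139, 139, 139, 140, 139, 139, 140, 139, 139, 139, 139, 139, 140, 139, 139, 139, 139, 139, 139, 139, 139, 138, 138, 139, 139, 136, 167, 219, 155, 189, 186, 185, 142, 141, 142, 141, 139, 138, 140, 140, 137]
```

>>> {"api": "play_rows", "payload": {
  "targets": "1 0.001 -0.001 0 0; 1 0.001 -0.001 0.002 0; 1 0.001 -0.001 0.004 0; 1 0.001 -0.001 0.006 0; 1 0.001 -0.001 0.006 0; 0.4 0.001 -0.001 0.004 0; -0.2 0.001 -0.001 0.004 0; -0.6 0.001 -0.001 0.004 0"
}}

```text
clock: 37.78
tcp_pos: [0.5193, -0.0109, 0.0954]
orientation: [2.298, 2.142, 0.0]
contact_force: [-0.3, -0.2, 0.1]
grip_width: 0.0504
gripper_force: 0.0
```

>>> {"api": "play_rows", "payload": {
  "targets": "-0.6 0 0 0 0; -0.6 0 0 -0.04 0; -0.6 0 0 -0.08 0; -0.6 0 0 -0.12 0; -0.6 0 0 -0.145 0; -0.6 0.04 0 -0.16 0; 0 0.08 0 -0.16 0; 1 0.12 0 -0.16 0"
}}

```text
clock: 38.45
tcp_pos: [0.5283, 0.1097, 0.2567]
orientation: [2.3, 2.138, 0.003]
contact_force: [-0.1, 0.1, -0.2]
grip_width: 0.0448
gripper_force: 0.0
```

Run:
```python
from h import *
go((.531,.15,.3,83.4))
ci=r.camera_info("wrist"); im=r.grab_frame("wrist"); ct=r.camera_info("top"); t=r.grab_frame("top"); cs=r.camera_info("side"); S=r.grab_frame("side")
for n,a in (("w20",im),("t20",t),("s20",S)): cv2.imwrite(f"pics/{n}.png",a[:,:,::-1])
def dark(im,th=45): return im.max(2)<th
k=np.zeros((400,640),bool); k[0:230,100:560]=1
print([(c,a,plane(ci,c,.117)[0],q[1:]) for c,a,q in blobs(dark(im)&k,100)])
k[:]=0; k[165:250,225:275]=1
print([(c,a,plane(ct,c,.117)[0],q[1:]) for c,a,q in blobs(dark(t,60)&k,10)])
h=cv2.cvtColor(t,cv2.COLOR_RGB2HSV); print("mug top",plane(ct,[197,211],.095)[0])
tb=[c for c,a,q in blobs(blue(t),15) if c[1]>160 and 290<c[0]<480]; sb=[c for c,a,q in blobs(blue(S),15) if c[1]>190 and 280<c[0]<400]
for a in tb:
    for b in sb:
        p,e=tri(ct,a,cs,b)
        if e<.012: print("cap",p,e)
```

```text
tcp [0.5283 0.1097 0.2567] head 85.82 w 0.0448 t 38.5 tilt 0.0029
0.0403 -0.0002 -0.0433 0.0422 rows>=1.4
[]
[(array([268.5588, 183.8824]), np.int32(34), array([0.6083, 0.2291, 0.117 ]), ((6.082762718200684, 12.987520217895508), 9.462322235107422)), (array([247.7568, 206.4054]), np.int32(37), array([0.5382, 0.2956, 0.117 ]), ((11.0, 3.0), 90.0)), (array([264.7654, 223.679 ]), np.int32(81), array([0.4828, 0.2424, 0.117 ]), ((6.846755504608154, 25.067960739135742), 6.34019136428833))]
mug top [0.5271 0.4641 0.095 ]
cap [ 0.5193 -0.0117  0.1083] 0.003844359940082748
cap [ 0.5145 -0.0947  0.1083] 0.003306440331848021
cap [ 0.5087 -0.1797  0.1085] 0.0034617060404737113
cap [ 0.5022 -0.2565  0.1095] 0.0037073400859428986
cap [ 0.4949 -0.3458  0.109 ] 0.0032315939024594384
```

All five placed caps triangulate at z ≈ .109, so they stand. Now move over the cover to measure the handle.

>>> {"api": "play_rows", "payload": {
  "targets": "1 0.035 0 0 0.02; 1 0.07 0 0 0.042; 1 0.1 0.002 0 0.042; 1 0.1 0.002 0 0.042; 1 0.1 0.002 0 0.042; 1 0.1 0.002 0 0.042"
}}

```text
clock: 39.1
tcp_pos: [0.5367, 0.2067, 0.2545]
orientation: [2.343, 2.092, -0.003]
contact_force: [-0.1, -0.6, -1.4]
grip_width: 0.0002
gripper_force: 0.0
```

Run:
```python
from h import *
go((.5418,.3294,.2,83.4))
ci=r.camera_info("wrist"); im=r.grab_frame("wrist"); cv2.imwrite("pics/w21.png",im[:,:,::-1])
k=np.zeros((400,640),bool); k[0:240,200:440]=1
print([(c,a,plane(ci,c,.117)[0],cv2.boundingRect(cv2.boxPoints(q))) for c,a,q in blobs((im.max(2)<75)&k,100)])
```

```text
tcp [0.5367 0.2067 0.2545] head 83.50 w 0.0002 t 39.1 tilt 0.0019
0.1226 -0.0088 0.0543 0.0018 rows>=3.2
[(array([222.2662, 161.5871]), np.int32(804), array([0.4516, 0.2408, 0.117 ]), (211, 137, 24, 53)), (array([278.5696, 163.7691]), np.int32(1178), array([0.5012, 0.2331, 0.117 ]), (266, 137, 26, 55)), (array([345.0019, 164.3886]), np.int32(1055), array([0.56  , 0.2258, 0.117 ]), (335, 138, 21, 54)), (array([400.8396, 164.1758]), np.int32(586), array([0.6095, 0.2204, 0.117 ]), (390, 142, 20, 48))]
```

View pics/w21.png

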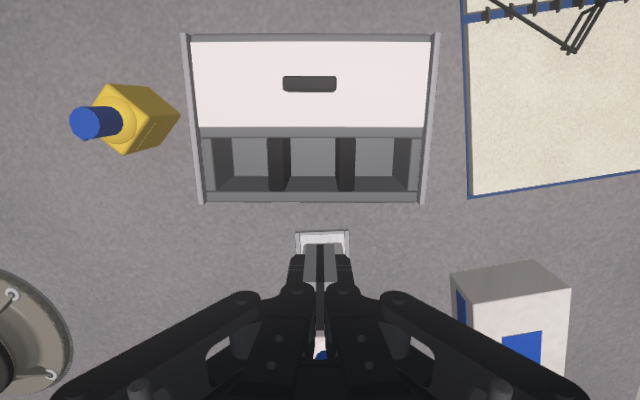

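The case is empty, and the handle's top face is at columns 283–336, rows 76–92 (centre (309.5,83.5)).

Run:
```python
from h import *
ci=r.camera_info("wrist"); h=plane(ci,[309.5,83.5],.117)[0]+[.0015,0,0]; print(h)
u=np.array([.1149,.9934]); f=lambda k,z:(h[0]+k*u[0],h[1]+k*u[1],z,83.4)
print(f(.035,0)); go(f(.035,.2),f(.035,.095),f(-.065,.095),(h[0],h[1],.2,83.4))
```

```text
[0.5386 0.2965 0.117 ]
(np.float64(0.5426563414997359), np.float64(0.3312674117710878), 0, 83.4)
tcp [0.5368 0.2062 0.2547] head 83.44 w 0.0001 t 39.1 tilt 0.0019
0.1250 -0.0085 0.0544 0.0007 rows>=3.3
0.1252 -0.0084 0.1594 0.0007 rows>=4.9
0.0252 -0.0085 0.1596 0.0007 rows>=3.9
0.0900 -0.0085 0.0545 0.0007 rows>=2.5
```

>>> {"api": "play_rows", "payload": {
  "targets": "1 0.04 -0.003 0 0; 1 0.08 -0.006 0 0; 1 0.125 -0.0085 0 0; 1 0.125 -0.0085 0.04 0; 1 0.125 -0.0085 0.08 0; 1 0.125 -0.0085 0.12 0; 1 0.125 -0.0085 0.15 0; 1 0.125 -0.0085 0.159 0"
}}

```text
clock: 39.82
tcp_pos: [0.5404, 0.3289, 0.0907]
orientation: [2.344, 2.091, -0.014]
contact_force: [-0.4, -0.5, 0.3]
grip_width: -0.0002
gripper_force: 0.0
```

>>> {"api": "play_rows", "payload": {
  "targets": "1 0 0 0 0; 1 0 0 0 0; 1 -0.005 0 0 0; 1 -0.01 0 0 0; 1 -0.015 0 0 0; 1 -0.02 0 0 0; 1 -0.025 0 0 0; 1 -0.03 0 0 0"
}}

```text
clock: 40.48
tcp_pos: [0.5392, 0.3038, 0.0971]
orientation: [2.342, 2.093, 0.003]
contact_force: [0.5, 1.1, 1.1]
grip_width: -0.0001
gripper_force: 0.7
```

>>> {"api": "play_rows", "payload": {
  "targets": "1 -0.01 0 0 0; 1 -0.02 0 0 0; 1 -0.03 0 0 0; 1 -0.04 0 0 0; 1 -0.05 0 0 0; 1 -0.057 0 0 0; 1 -0.063 0 0 0; 1 -0.067 0 0 0"
}}

```text
clock: 41.15
tcp_pos: [0.5313, 0.2385, 0.0963]
orientation: [-2.34, -2.092, -0.005]
contact_force: [4.3, 13.9, -11.8]
grip_width: 0.0002
gripper_force: 7.1
```

>>> {"api": "play_rows", "payload": {
  "targets": "1 -0.002 0 0 0; 1 -0.004 0 0 0; 1 -0.004 0 0 0"
}}

```text
clock: 41.4
tcp_pos: [0.5313, 0.2386, 0.0964]
orientation: [-2.335, -2.094, -0.013]
contact_force: [4.7, 14.0, -12.3]
grip_width: -0.0002
gripper_force: 7.2
```

>>> {"api": "play_rows", "payload": {
  "targets": "1 0.015 0 0 0; 1 0.02 0 -0.02 0; 1 0.02 0 -0.06 0; 1 0.02 0 -0.1 0; 1 0.02 0 -0.14 0; 1 -0.02 0 -0.17 0; 1 -0.06 0 -0.17 0; 1 -0.1 0 -0.17 0"
}}

```text
clock: 42.07
tcp_pos: [0.5205, 0.1374, 0.2685]
orientation: [2.338, 2.095, 0.005]
contact_force: [1.0, -0.2, 0.0]
grip_width: -0.0001
gripper_force: 0.0
```

>>> {"api": "play_rows", "payload": {
  "targets": "1 -0.02 0 0 0; 1 -0.02 0 0 0; 1 -0.02 0 0 0"
}}

```text
clock: 42.32
tcp_pos: [0.5176, 0.1156, 0.2661]
orientation: [2.345, 2.089, -0.002]
contact_force: [-0.6, 1.4, -0.7]
grip_width: -0.0001
gripper_force: 0.0
```

Run:
```python
from h import *
go((.53,.15,.25,83.4))
ci=r.camera_info("wrist"); im=r.grab_frame("wrist"); cv2.imwrite("pics/w22.png",im[:,:,::-1])
k=np.zeros((400,640),bool); k[0:240,200:440]=1
print([(c,a,plane(ci,c,.117)[0],cv2.boundingRect(cv2.boxPoints(q))) for c,a,q in blobs((im.max(2)<75)&k,100)])
t=r.grab_frame("top"); ct=r.camera_info("top"); k[:]=0; k[165:250,225:290]=1
print([(c,a,plane(ct,c,.117)[0]) for c,a,q in blobs((t.max(2)<60)&k,10)]); cv2.imwrite("pics/t22.png",t[:,:,::-1])
```

```text
tcp [0.5176 0.1156 0.2661] head 83.39 w -0.0001 t 42.3 tilt 0.0013
0.0356 0.0083 0.0161 -0.0002 rows>=1.0
[(array([319.5  ,  71.971]), np.int32(138), array([0.5274, 0.2149, 0.117 ]), (296, 71, 48, 3))]
[]
```

View pics/w22.png

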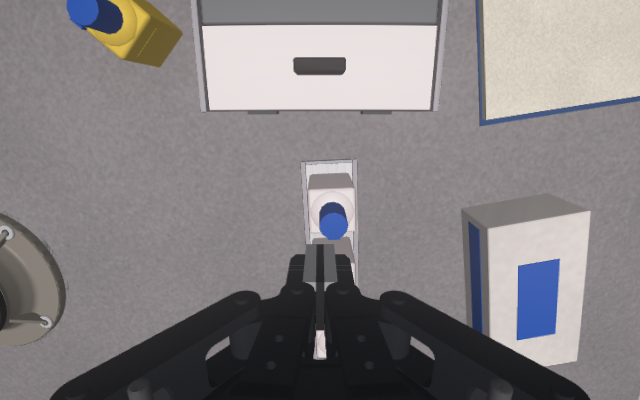

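Run:
```python
from h import *
ci=r.camera_info("wrist"); o=r.get_obs(); Rt=R.from_rotvec(o["orientation"])
rel_p=Rt.inv().apply(ci["position"]-o["tcp_pos"]); rel_R=Rt.inv()*R.from_rotvec(ci["rotation"])
def edge(n,c):
    v=cv2.imread(f"pics/{n}.png").astype(float).mean(2)[:,c-12:c+12].mean(1); return v
a=edge("w21",310); b=edge("w22",320)
print(a[68:98].astype(int)); print(b[50:82].astype(int)); print(b[98:120].astype(int))
# w21 camera pose: tcp (.5368,.2062,.2547) head 83.44
h=np.radians(83.44); R1=R.from_matrix(np.array([[np.cos(h),np.sin(h),0],[np.sin(h),-np.cos(h),0],[0,0,-1]]))
c1=dict(ci); c1["position"]=np.array([.5368,.2062,.2547])+R1.apply(rel_p); c1["rotation"]=(R1*rel_R).as_rotvec()
u=np.array([.1149,.9934,0])
for nm,c,p in (("w21",c1,[[310,76],[310,84],[310,92]]),("w22",ci,[[320,57],[320,65],[320,75]])): print(nm,plane(c,p,.117)@u)
print("front",plane(ci,[[320,110]],.084)@u, plane(ci,[[320,110]],.078)@u,"origin",np.array([.5293,.2212,0])@u)
```

```text
[231 231 231 231 231 231 231 222  93  79  85  85  84  84  83  83  82  81
  80  80  78  75  73  83 176 231 231 231 231 231]
[228 228 228 228 228 228 228 125  75  81  81  81  81  81  81  80  80  79
  78  77  73  71  69  69  98 194 228 228 228 228 228 228]
[228 228 228 228 228 228 227 227 227 227 223 166 103 125 137 137 138 139
 139 139 139 139]
w21 [0.3624 0.3561 0.3497]
w22 [0.2893 0.2829 0.2748]
front [0.245] [0.2448] origin 0.28055665
```

Run:
```python
from h import *
ci=r.camera_info("wrist"); o=r.get_obs(); Rt=R.from_rotvec(o["orientation"])
rel_p=Rt.inv().apply(ci["position"]-o["tcp_pos"]); rel_R=Rt.inv()*R.from_rotvec(ci["rotation"])
h=np.radians(83.44); R1=R.from_matrix(np.array([[np.cos(h),np.sin(h),0],[np.sin(h),-np.cos(h),0],[0,0,-1]]))
c1=dict(ci); c1["position"]=np.array([.5368,.2062,.2547])+R1.apply(rel_p); c1["rotation"]=(R1*rel_R).as_rotvec()
u=np.array([.1149,.9934,0])
g=lambda n:cv2.imread(f"pics/{n}.png").astype(int).mean(2)[:,355:375].mean(1).astype(int)
a=g("w21");b=g("w22"); print(a[28:50],a[115:145],a[185:210]); print(b[15:35],b[98:120])
np.save("/tmp/x.npy",a)
for k in (34,42,126,136,200): print(k,plane(c1,[365,k],.084)@u-.28056,plane(c1,[365,k],.078)@u-.28056)
for k in (24,25,110): print(k,plane(ci,[365,k],.084)@u-.28056,plane(ci,[365,k],.078)@u-.28056)
```

```text
[140 140 140 140 141 124 120 126 134 135 135 136 139 180 230 231 231 231
 231 231 231 231] [230 230 230 230 230 230 230 230 230 230 230 211 158 135 135 134 133 131
 130 129 128 120 109 126 132 131 130 130 130 130] [ 74  74  74  74  74  74  81 112 123 124 123 122 121 120 119 118 107  96
 135 139 140 140 140 139 140]
[129 129 129 129 130 129 121 108  95 110 213 227 227 227 227 227 227 227
 227 227] [228 228 228 228 228 228 227 227 227 227 223 170  97 101 107 109 129 141
 141 140 140 140]
34 [0.12] [0.1211]
42 [0.1133] [0.1144]
126 [0.039] [0.0386]
136 [0.0295] [0.0289]
200 [-0.0356] [-0.0374]
24 [0.0416] [0.0429]
25 [0.0407] [0.042]
110 [-0.0353] [-0.0355]
```

The plate now spans about -36 to +40 mm in the case frame, so roughly 2–3 mm remain. One more gentle push will confirm the end stop.

Run:
```python
from h import *
go((.534,.262,.266,83.4),(.534,.262,.094,83.4))
```

```text
tcp [0.5175 0.1186 0.2662] head 83.65 w 0.0000 t 42.4 tilt 0.0005
0.1444 0.0005 0.0003 0.0043 rows>=3.5
0.1443 0.0006 0.1723 0.0043 rows>=5.4
```

>>> {"api": "play_rows", "payload": {
  "targets": "1 0.04 0 0 0.004; 1 0.08 0 0 0.004; 1 0.12 0 0 0.004; 1 0.144 0 0.03 0.004; 1 0.144 0 0.07 0.004; 1 0.144 0 0.11 0.004; 1 0.144 0 0.15 0.004; 1 0.144 0 0.172 0.004"
}}

```text
clock: 43.08
tcp_pos: [0.5309, 0.2616, 0.0895]
orientation: [-2.341, -2.091, 0.008]
contact_force: [0.5, -1.3, 0.4]
grip_width: -0.0
gripper_force: 0.0
```

>>> {"api": "play_rows", "payload": {
  "targets": "1 0 0 0 0; 1 0 0 0 0; 1 -0.008 0 0 0; 1 -0.016 0 0 0; 1 -0.022 0 0 0; 1 -0.026 0 0 0; 1 -0.028 0 0 0; 1 -0.028 0 0 0"
}}

```text
clock: 43.75
tcp_pos: [0.5324, 0.2385, 0.0964]
orientation: [-2.341, -2.088, -0.019]
contact_force: [5.4, 15.2, -9.7]
grip_width: -0.0001
gripper_force: 7.5
```

>>> {"api": "play_rows", "payload": {
  "targets": "1 -0.002 0 0 0; 1 -0.004 0 0 0; 1 -0.004 0 0 0; 1 -0.004 0 0 0"
}}

```text
clock: 44.08
tcp_pos: [0.5323, 0.2385, 0.0966]
orientation: [-2.336, -2.089, -0.028]
contact_force: [8.3, 23.1, -17.5]
grip_width: -0.0002
gripper_force: 12.0
```

Stopped at the same .2385 with 23 N, so it is at its end stop. Retreat and do a last check.

>>> {"api": "play_rows", "payload": {
  "targets": "1 0.01 0 0 0; 1 0.02 0 -0.01 0; 1 0.02 0 -0.05 0; 1 0.02 0 -0.09 0; 1 0.02 0 -0.13 0; 1 0.02 0 -0.17 0; 1 0.02 0 -0.2 0; 1 0.02 0 -0.2 0"
}}

```text
clock: 44.75
tcp_pos: [0.5349, 0.2507, 0.3033]
orientation: [2.344, 2.085, 0.018]
contact_force: [0.4, 1.0, 0.7]
grip_width: 0.0003
gripper_force: 0.0
```

Run:
```python
from h import *
go((.534,.262,.3,83.4))
ct=r.camera_info("top"); t=r.grab_frame("top"); cs=r.camera_info("side"); S=r.grab_frame("side")
tb=[c for c,a,q in blobs(blue(t),15) if c[1]>160 and 290<c[0]<480]; sb=[c for c,a,q in blobs(blue(S),15) if c[1]>180 and 280<c[0]<400]
for a in tb:
    for b in sb:
        p,e=tri(ct,a,cs,b)
        if e<.012: print("cap",p,e,"off lane %.4f s %.3f"%(p[0]-.4971-.069*(p[1]+.3455),(p[1]+.141)))
a=cv2.resize(S[150:400,240:440,::-1],None,fx=2,fy=2); b=cv2.resize(t[150:290,170:470,::-1],None,fx=1.33,fy=1.33)
o=np.zeros((500,800,3),np.uint8); o[:,:400]=a; o[:b.shape[0],400:400+b.shape[1]]=b[:,:400]; cv2.imwrite("pics/fin.png",o)
```

```text
tcp [0.5349 0.2507 0.3033] head 83.30 w 0.0003 t 44.8 tilt 0.0126
0.0111 -0.0023 0.0033 -0.0017 rows>=0.3
cap [0.5264 0.0777 0.1091] 0.004008254854373357 off lane 0.0001 s 0.219
cap [ 0.5673  0.1029 -1.4458] 0.00413028405503154 off lane 0.0392 s 0.244
cap [ 0.5194 -0.0117  0.1082] 0.0038002435049629742 off lane -0.0008 s 0.129
cap [ 0.5145 -0.0947  0.1084] 0.0032488399140514425 off lane 0.0001 s 0.046
cap [ 0.5087 -0.1797  0.1085] 0.0034617060404737113 off lane 0.0001 s -0.039
cap [ 0.5022 -0.2565  0.1096] 0.0036748490181767197 off lane -0.0010 s -0.115
cap [ 0.412  -0.2099  0.4392] 0.001788565923420644 off lane -0.0945 s -0.069
cap [ 0.373  -0.3361  0.0253] 0.0007881698237863068 off lane -0.1247 s -0.195
```

View pics/fin.png

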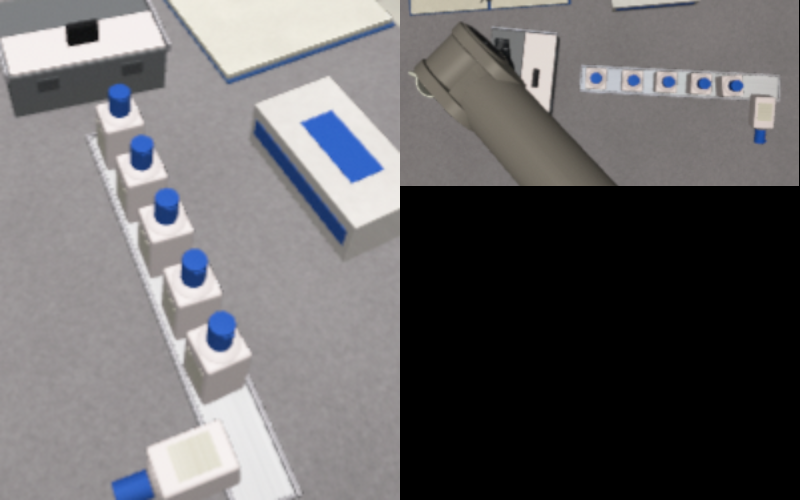

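The final picture shows five bottles standing in line and the cover shut, but bottle B has been knocked over. It lies across the lane's near end with its cap towards the robot (cap at (130,487) in the left crop). I'll pick it up again.

Run:
```python
from h import *
go((.468,-.04,.3,37),(.40,-.33,.3,-9.4))
```

```text
tcp [0.5331 0.2486 0.2971] head 83.29 w 0.0004 t 44.9 tilt 0.0044
-0.2943 -0.0309 -0.0034 0.8080 rows>=7.1
-0.5902 -0.0646 -0.0038 1.6178 rows>=14.2
```

>>> {"api": "play_rows", "payload": {
  "targets": "-1 -0.037 -0.004 0 0.1; -1 -0.074 -0.008 0 0.2; -1 -0.11 -0.012 0 0.3; -1 -0.147 -0.016 0 0.4; -1 -0.184 -0.02 0 0.5; -1 -0.22 -0.023 0 0.6; -1 -0.257 -0.027 0 0.7; -1 -0.294 -0.031 0 0.8"
}}

```text
clock: 45.52
tcp_pos: [0.4658, -0.0417, 0.2935]
orientation: [-2.977, -1.002, 0.003]
contact_force: [0.7, -0.9, 0.2]
grip_width: 0.0853
gripper_force: 0.0
```

Run:
```python
from h import *
go((.40,-.33,.25,-9.4))
```

```text
tcp [ 0.4658 -0.0417  0.2935] head 37.19 w 0.0853 t 45.5 tilt 0.0020
-0.2266 0.1899 0.0437 0.8132 rows>=7.2
```

>>> {"api": "play_rows", "payload": {
  "targets": "-1 -0.028 0.024 0.005 0.1; -1 -0.056 0.048 0.01 0.2; -1 -0.085 0.071 0.02 0.3; -1 -0.113 0.095 0.03 0.4; -1 -0.141 0.119 0.044 0.5; -1 -0.17 0.143 0.044 0.6; -1 -0.2 0.167 0.044 0.7; -1 -0.227 0.19 0.044 0.81"
}}

```text
clock: 46.18
tcp_pos: [0.4008, -0.3303, 0.2491]
orientation: [-3.13, 0.253, 0.004]
contact_force: [0.3, 0.7, 0.1]
grip_width: 0.0851
gripper_force: 0.0
```

>>> {"api": "play_rows", "payload": {
  "targets": "-1 0 0 0 0; -1 0 0 0 0; -1 0 0 0 0"
}}

```text
clock: 46.43
tcp_pos: [0.4026, -0.3278, 0.2495]
orientation: [-3.131, 0.243, 0.003]
contact_force: [0.4, 0.1, -0.9]
grip_width: 0.0855
gripper_force: 0.0
```

Run:
```python
from h import *
go((.40,-.33,.25,-9.4))
ci=r.camera_info("wrist"); im=r.grab_frame("wrist"); cv2.imwrite("pics/w30.png",im[:,:,::-1])
for c,a,q in blobs(blue(im),100): print(c,a,q,plane(ci,c,.036)[0], plane(ci,cv2.boxPoints(q),.03)[:,:2].tolist())
ct=r.camera_info("top"); t=r.grab_frame("top"); cs=r.camera_info("side"); S=r.grab_frame("side")
print("top",[(c,a,plane(ct,c,.03)[0]) for c,a,q in blobs(blue(t),15) if c[1]>160 and 290<c[0]<480])
```

```text
tcp [ 0.4026 -0.3278  0.2495] head -8.86 w 0.0855 t 46.4 tilt 0.0022
-0.0022 0.0026 -0.0005 0.0094 rows>=0.1
[214.1792  87.1111] 954 ((214.50003051757812, 86.00001525878906), (34.64822769165039, 36.06244659423828), 45.0) [ 0.5085 -0.2312  0.036 ] [[0.514019394035666, -0.20290663819500218], [0.5345086220801589, -0.2365688494740983], [0.5061843103724855, -0.2568592782437403], [0.4846691175765319, -0.22304272423632637]]
[121.6293  95.2543] 920 ((123.0, 95.5), (33.0, 36.0), 90.0) [ 0.5171 -0.1294  0.036 ] [[0.5372079862283933, -0.1129528507093713], [0.530355574083537, -0.15247747854203517], [0.4969814054928237, -0.1418734727849727], [0.5038438673310357, -0.10120996997503728]]
[ 24.5139 106.4131] 794 ((24.75000762939453, 106.25000762939453), (35.35533905029297, 27.577163696289062), 45.0) [ 0.525  -0.0155  0.036 ] [[0.5335665129318636, 0.01497076992256069], [0.5491013891083985, -0.016895192908327417], [0.5185026157736988, -0.03544010029712841], [0.5020473997259821, -0.003503805801313875]]
[332.0272 195.0563] 551 ((331.9569396972656, 195.26722717285156), (27.775516510009766, 20.787595748901367), 86.633544921875) [ 0.3709 -0.3378  0.036 ] [[0.38684528952232755, -0.3269939720617785], [0.3845678720250012, -0.35118008515943383], [0.3503795121294919, -0.34852893362686066], [0.35268139916465524, -0.3236830500414408]]
top [(array([317.093 , 208.3256]), np.int32(43), array([0.5304, 0.0783, 0.03  ])), (array([345.2979, 210.0638]), np.int32(47), array([ 0.5227, -0.0169,  0.03  ])), (array([371.4286, 211.1633]), np.int32(49), array([ 0.5173, -0.1053,  0.03  ])), (array([398.1273, 212.5273]), np.int32(55), array([ 0.511 , -0.1957,  0.03  ])), (array([422.35, 214.  ]), np.int32(60), array([ 0.5044, -0.278 ,  0.03  ])), (array([439.8841, 252.6522]), np.int32(69), array([ 0.3728, -0.3335,  0.03  ]))]
```

View pics/w30.png

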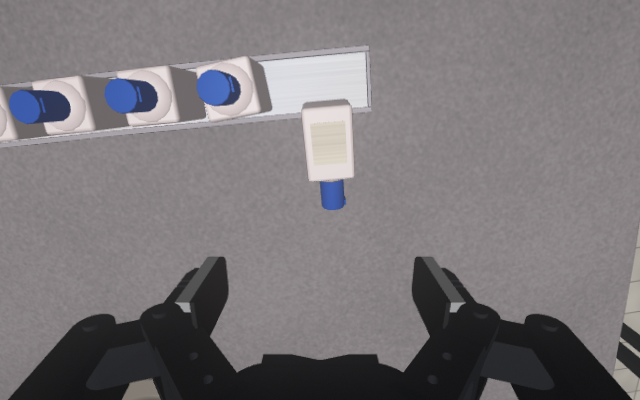

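The last allowed picture shows bottle B lying with its foot on the lane's rail at (328,103) and its cap at (332,195), axis heading about -6°. From here I work from numbers alone.

Run:
```python
from h import *
go((.3496,-.337,.12,-6.3))
ci=r.camera_info("wrist")
P=np.r_[plane(ci,[328,103],.058),plane(ci,[332,195],.036)]; d=P[0]-P[1]; print(P,np.degrees(np.arctan2(d[1],d[0])))
im=cv2.imread("pics/w30.png")[:,:,::-1].copy(); v=im.astype(int)
for k in (125,150,170): 
    w=np.flatnonzero((v[k].mean(1)>175)&(np.arange(640)>290)&(np.arange(640)<365)); print(k,w[[0,-1]],plane(ci,[w[[0,-1]].mean(),k],.055)[0])
```

```text
tcp [ 0.4036 -0.327   0.2501] head -8.73 w 0.0858 t 46.6 tilt 0.0007
-0.0518 0.0181 0.1301 -0.0425 rows>=3.4
[[ 0.4747 -0.347   0.058 ]
 [ 0.372  -0.3373  0.036 ]] -5.417856666950688
125 [303 351] [ 0.4531 -0.3429  0.055 ]
150 [306 352] [ 0.4272 -0.3412  0.055 ]
170 [308 353] [ 0.4056 -0.3397  0.055 ]
```

>>> {"api": "play_rows", "payload": {
  "targets": "-1 -0.017 0.006 0.04 -0.074; -1 -0.034 0.012 0.08 -0.074; -1 -0.052 0.018 0.12 -0.074; -1 -0.052 0.018 0.13 -0.074; -1 -0.052 0.018 0.13 -0.074; -1 -0.052 0.018 0.13 -0.074; -1 -0.052 0.018 0.13 -0.074"
}}

```text
clock: 47.17
tcp_pos: [0.3512, -0.3384, 0.1218]
orientation: [3.138, -0.125, 0.004]
contact_force: [0.1, 0.3, 0.4]
grip_width: 0.0857
gripper_force: 0.0
```

Run:
```python
from h import *
go((.3496,-.337,.014,-4.5))
ci=r.camera_info("wrist"); im=r.grab_frame("wrist"); cv2.imwrite("pics/w31.png",im[:,:,::-1])
for c,b in near(im): print(c,b,plane(ci,c,.034)[0])
v=im.astype(int).mean(2); g=lambda k:np.flatnonzero((v[k]>175)&(abs(np.arange(640)-320)<70))
for k in (100,130,160,190): print(k,g(k)[[0,-1]],plane(ci,[g(k)[[0,-1]].mean(),k],.055)[0])
m=blue(im); 
for k in range(200,270,8):
    w=np.flatnonzero(m[k]); print(k,(w[0],w[-1]) if len(w) else None)
```

```text
tcp [ 0.3512 -0.3384  0.1218] head -4.55 w 0.0857 t 47.2 tilt 0.0029
-0.0020 -0.0014 0.1078 -0.0009 rows>=2.6
[316.1053 179.3905] (300, 157, 33, 46) [ 0.3705 -0.3379  0.034 ]
100 [275 354] [ 0.4267 -0.3418  0.055 ]
130 [277 353] [ 0.4081 -0.3405  0.055 ]Traceback (most recent call last):
  File "<stdin>", line 6, in <module>
IndexError: index 0 is out of bounds for axis 0 with size 0
```

>>> {"api": "play_rows", "payload": {
  "targets": "-1 -0.001 -0.0025 0.04 0; -1 -0.001 -0.0025 0.075 0; -1 -0.001 -0.0025 0.1 0; -1 -0.001 -0.0025 0.107 0; -1 -0.001 -0.0025 0.107 0; -1 -0.001 -0.0025 0.107 0; -1 -0.001 -0.0025 0.107 0"
}}

```text
clock: 47.8
tcp_pos: [0.35, -0.3368, 0.0152]
orientation: [3.137, -0.127, 0.005]
contact_force: [0.1, 0.3, 0.1]
grip_width: 0.0851
gripper_force: 0.0
```

Run:
```python
from h import *
go((.350,-.336,.014,-4.5)); print(r.get_obs()["contact_force"])
im=r.grab_frame("wrist"); cv2.imwrite("pics/w32.png",im[:,:,::-1]); print(near(im))
```

```text
tcp [ 0.35   -0.3368  0.0152] head -4.64 w 0.0851 t 47.8 tilt 0.0037
-0.0001 -0.0008 0.0012 -0.0025 rows>=0.0
[0.1373 0.2865 0.0708]
[(array([318.1801, 233.7392]), (288, 197, 64, 76))]
```

>>> {"api": "play_rows", "payload": {
  "targets": "-0.3 0 -0.001 0.001 0; 0.4 0 -0.001 0.001 0; 1 0 -0.001 0.001 0; 1 0 -0.001 0.001 0; 1 0 -0.001 0.001 0; 1 0 -0.001 0.001 0; 1 0 -0.001 0.001 0; 1 0 -0.001 0.001 0",
  "squeeze": 20
}}

```text
clock: 48.52
tcp_pos: [0.3484, -0.3348, 0.0123]
orientation: [3.139, -0.128, -0.0]
contact_force: [-0.3, -0.4, 1.0]
grip_width: 0.0266
gripper_force: 19.6
```

>>> {"api": "play_rows", "payload": {
  "targets": "1 0 0 0 0; 1 0 0 0 0; 1 0 0 0 0; 1 0 0 0 0"
}}

```text
clock: 48.85
tcp_pos: [0.3484, -0.3348, 0.0123]
orientation: [3.139, -0.128, -0.0]
contact_force: [-0.6, 1.1, 1.1]
grip_width: 0.0265
gripper_force: 19.6
```

>>> {"api": "play_rows", "payload": {
  "targets": "1 0 0 -0.03 0; 1 0 0 -0.07 0; 1 0 0 -0.11 0; 1 0 0 -0.15 0; 1 0 0 -0.19 0; 1 0 0 -0.15 0; 1 0 0 -0.19 0; 1 0 0 -0.16 0"
}}

```text
clock: 49.52
tcp_pos: [0.351, -0.3368, 0.1767]
orientation: [3.136, -0.128, 0.006]
contact_force: [0.9, -1.2, -0.3]
grip_width: 0.0263
gripper_force: 24.1
```

>>> {"api": "play_rows", "payload": {
  "targets": "1 0 0 -0.04 0; 1 0 0 0 0; 1 0 0 -0.04 0; 1 0 0 0 0; 1 0.04 0 0 0; 1 0 0 0 0; 1 0.04 0 0 0; 1 0 0 0 0"
}}

```text
clock: 50.18
tcp_pos: [0.3561, -0.3314, 0.1668]
orientation: [-3.132, 0.113, 0.001]
contact_force: [3.7, -0.6, 0.5]
grip_width: 0.0261
gripper_force: 19.6
```

>>> {"api": "play_rows", "payload": {
  "targets": "1 0.04 0 -0.04 0; 1 0 0 0 0; 1 0.04 0 -0.04 0; 1 0 0 0 0; 1 0.04 0 -0.04 0; 1 0 0 0 0; 1 0 0 0 0; 1 0 0 0 0"
}}

```text
clock: 50.85
tcp_pos: [0.3472, -0.3342, 0.1716]
orientation: [-3.137, 0.129, 0.004]
contact_force: [-0.1, -0.5, -0.4]
grip_width: 0.023
gripper_force: 19.1
```

>>> {"api": "play_rows", "payload": {
  "targets": "1 0 0 0 0; 1 0 0 0 0; 1 0 0 0 0; 1 0 0 0 0"
}}

```text
clock: 51.18
tcp_pos: [0.3498, -0.3353, 0.1731]
orientation: [3.138, -0.127, 0.003]
contact_force: [-0.0, 0.1, -1.0]
grip_width: 0.0232
gripper_force: 18.8
```

Run:
```python
from h import *
go((.4971,-.3455,.18,-3.95)); print(r.get_obs()["contact_force"])
hang("w33",(-20,-10,0,10,20,30),.001); im=cv2.imread("pics/w33.png")[:,:,::-1].copy(); print(near(im))
print([int(x) for x in im[150:320:4,320].astype(int).mean(1)])
```

```text
tcp [ 0.3498 -0.3353  0.1731] head -4.63 w 0.0232 t 51.2 tilt 0.0021
0.1477 -0.0017 -0.0066 -0.0119 rows>=3.5
[-0.0432  0.0652 -1.0378]
-20 198.8054224190781 288.2505585827328 [173.3965 244.7682 114.0378 174.9371]
-10 205.97066176032226 291.8203553122333 [181.2895 258.4345 139.3836 199.7341]
0 214.30769709355093 294.7783103147082 [190.7175 272.3998 164.3715 224.6465]
10 223.59546612567348 297.01319082336045 [201.3689 286.5466 189.1833 249.8989]
20 233.64284722419072 298.42390966637134 [212.9936 300.7456 214.0202 275.7341]
30 237.54114197268382 298.92561599864916 [225.3915 314.8432 239.0994 302.4181]
edges [(161, 147, 114), (166, 124, 123), (172, 146, 203), (195, 229, 78), (209, 78, 132)]
[(array([46.4978,  4.3556]), (12, 0, 61, 15)), (array([320.4178, 236.616 ]), (279, 196, 81, 81))]
[150, 147, 147, 124, 114, 123, 202, 203, 219, 224, 228, 231, 78, 78, 78, 120, 131, 131, 130, 128, 126, 126, 125, 124, 123, 122, 120, 119, 119, 137, 141, 143, 143, 144, 142, 146, 144, 144, 146, 146, 139, 140, 139]
```

The grip narrowed to 23 mm, so the pads hold only the rim of the cap. I'll set the bottle down upright on the table here and regrip it centrally.

>>> {"api": "play_rows", "payload": {
  "targets": "1 0 0 0.015 0; 1 0 0 0.03 0; 1 0 0 0.042 0; 1 0 0 0.05 0; 1 0 0 0.054 0; 1 0 0 0.056 0; 1 0 0 0.056 0; 1 0 0 0.056 0"
}}

```text
clock: 51.9
tcp_pos: [0.3498, -0.3352, 0.1177]
orientation: [3.138, -0.127, 0.004]
contact_force: [-0.8, 1.6, 5.7]
grip_width: 0.0231
gripper_force: 20.0
```

Run:
```python
from h import *
o=r.get_obs(); go((.35,-.335,.112,-4)); print(o["contact_force"],o["moment"])
im=r.grab_frame("wrist"); cv2.imwrite("pics/w34.png",im[:,:,::-1]); print(near(im))
ci=r.camera_info("wrist")
o2=dict(o); o2["tcp_pos"]=o["tcp_pos"]+R.from_rotvec(o["orientation"]).apply([.017,0,0])
for t in (-10,0,10,20): print(t,*expect(t,ci,o2,.001))
v=im.astype(int).mean(2); print([int(x) for x in v[130:300:3,320]])
```

```text
tcp [ 0.3498 -0.3352  0.1177] head -4.64 w 0.0231 t 51.9 tilt 0.0026
0.0001 -0.0002 0.0057 -0.0111 rows>=0.1
[-0.8086  1.6275  5.7096] [ 0.3801  0.1362 -0.0241]
[(array([320.3882, 236.5978]), (279, 196, 81, 81))]
-10 175.24301060111694 260.208681312718 [149.837  232.9108 116.5025 179.9564]
0 184.62971180684377 262.78321838490245 [160.754  247.0832 143.0237 205.6181]
10 194.80086195954183 264.5718808817178 [172.6701 261.2654 169.0037 231.3742]
20 202.82972724001957 265.48205671580354 [185.3446 275.3289 194.7049 257.494 ]
[144, 147, 145, 144, 148, 147, 145, 144, 143, 148, 149, 149, 123, 113, 131, 176, 192, 211, 217, 222, 224, 227, 207, 78, 77, 77, 77, 128, 132, 131, 130, 129, 129, 129, 127, 127, 126, 125, 124, 124, 122, 122, 121, 120, 119, 136, 138, 143, 145, 147, 144, 145, 146, 142, 142, 135, 138]
```

>>> {"api": "play_rows", "payload": {
  "targets": "1 0 0 0.002 0; 1 -0.003 0 0.004 0; 1 -0.006 0 0.005 0; 1 -0.009 0 0.005 0; 1 -0.009 0 0.005 0; 1 -0.009 0 0.005 0"
}}

```text
clock: 52.45
tcp_pos: [0.3412, -0.3351, 0.114]
orientation: [3.136, -0.128, 0.005]
contact_force: [-3.9, 3.7, 19.6]
grip_width: 0.0202
gripper_force: 17.3
```

Run:
```python
from h import *
o=r.get_obs(); go((.35,-.335,.112,-4)); print(o["contact_force"])
im=r.grab_frame("wrist"); print(near(im))
ci=r.camera_info("wrist")
o2=dict(o); o2["tcp_pos"]=o["tcp_pos"]+R.from_rotvec(o["orientation"]).apply([.017,0,0])
for t in (-10,0,10,20): print(t,*expect(t,ci,o2,.001))
v=im.astype(int).mean(2); print([int(x) for x in v[130:300:3,320]])
```

```text
tcp [ 0.3412 -0.3351  0.114 ] head -4.67 w 0.0202 t 52.5 tilt 0.0043
0.0088 -0.0009 0.0020 -0.0116 rows>=0.2
[-3.8517  3.6689 19.6285]
[(array([320.6274, 232.7863]), (287, 201, 68, 63))]
-10 175.62057500048974 260.5754971128006 [150.229  233.2203 116.8071 180.2145]
0 184.99356670385407 263.15340983423476 [161.1268 247.3881 143.3056 205.8642]
10 195.15282392403563 264.946263262456 [173.0261 261.5675 169.268  231.6116]
20 203.24651725040945 265.8613865361248 [185.6863 275.63   194.9557 257.7254]
[144, 149, 145, 143, 141, 142, 147, 148, 146, 122, 114, 165, 134, 208, 200, 217, 221, 224, 227, 230, 142, 78, 78, 77, 78, 110, 130, 130, 129, 128, 127, 127, 126, 125, 124, 123, 122, 123, 121, 121, 120, 119, 118, 117, 140, 144, 144, 145, 142, 145, 145, 142, 140, 136, 139, 140, 141]
```

>>> {"api": "play_rows", "payload": {
  "targets": "0.5 0 0 -0.002 0; 0.2 0 0 -0.002 0; -0.2 0 0 -0.002 0; -0.6 0 0 -0.002 0; -0.6 0 0 -0.002 0; -0.6 0 0 -0.03 0; -0.6 0 0 -0.07 0; -0.6 0 0 -0.11 0"
}}

```text
clock: 53.17
tcp_pos: [0.3386, -0.3331, 0.2215]
orientation: [-3.136, 0.127, 0.004]
contact_force: [0.2, -0.4, 0.5]
grip_width: 0.0684
gripper_force: 0.0
```

>>> {"api": "play_rows", "payload": {
  "targets": "-0.6 0 0 0 0; -0.6 0 0 0 0; -0.6 0 0 0 0"
}}

```text
clock: 53.42
tcp_pos: [0.3391, -0.3338, 0.221]
orientation: [-3.139, 0.128, 0.001]
contact_force: [-0.4, -0.4, -0.9]
grip_width: 0.0684
gripper_force: 0.0
```

Run:
```python
from h import *
go((.36,-.335,.171,-4))
ci=r.camera_info("wrist"); im=r.grab_frame("wrist"); cv2.imwrite("pics/w35.png",im[:,:,::-1])
for c,b in near(im): print(c,b,plane(ci,c,.122)[0])
ct=r.camera_info("top"); t=r.grab_frame("top"); cs=r.camera_info("side"); S=r.grab_frame("side")
tb=[c for c,a,q in blobs(blue(t),15) if c[1]>160 and 290<c[0]<480]; sb=[c for c,a,q in blobs(blue(S),15) if c[1]>180 and 230<c[0]<420]
for a in tb:
    for b in sb:
        p,e=tri(ct,a,cs,b)
        if e<.012: print("cap",p,e)
v=im.astype(int).mean(2)
for k in (150,170,190): 
    w=np.flatnonzero((v[k]>165)&(abs(np.arange(640)-320)<100)); print(k,w[:1],w[-1:])
```

```text
tcp [ 0.3391 -0.3338  0.221 ] head -4.66 w 0.0684 t 53.4 tilt 0.0003
0.0209 -0.0005 0.0500 -0.0115 rows>=1.3
[7.5204 8.931 ] (-1, 0, 19, 21) [ 0.4961 -0.1276  0.122 ]
[95.4694  4.0416] (66, 0, 55, 14) [ 0.4915 -0.1923  0.122 ]
[316.4283 187.5243] (300, 171, 36, 34) [ 0.3491 -0.3326  0.122 ]
cap [ 0.5145 -0.0947  0.1083] 0.0034576610169664147
cap [ 0.5086 -0.1796  0.1085] 0.0032364132402456663
cap [ 0.5022 -0.2565  0.1096] 0.0036748490181767197
cap [ 0.3478 -0.3377  0.0865] 0.003273201655219271
150 [291] [336]
170 [289] [344]
190 [288] [342]
```

B's cap shows as a round disc at (316,188), 36×34 px, so it stands upright on the table. Centre over it and regrip.

>>> {"api": "play_rows", "payload": {
  "targets": "-0.6 0.01 -0.003 0.03 0; -0.6 0.01 -0.003 0.05 0; -0.6 0.01 -0.003 0.053 0; -0.6 0.01 -0.003 0.053 0; -0.6 0.01 -0.003 0.053 0; -0.6 0.01 -0.003 0.053 0",
  "squeeze": 30
}}

```text
clock: 54.07
tcp_pos: [0.35, -0.3323, 0.1692]
orientation: [3.138, -0.128, 0.002]
contact_force: [-0.1, -0.0, -0.3]
grip_width: 0.0684
gripper_force: 0.0
```

Run:
```python
from h import *
go((.3495,-.332,.0925,-4.6))
ci=r.camera_info("wrist"); im=r.grab_frame("wrist"); cv2.imwrite("pics/w36.png",im[:,:,::-1])
for c,b in near(im): print(c,b,plane(ci,c,.122)[0])
v=im.astype(int).mean(2)
for k in range(150,300,12): 
    w=np.flatnonzero((v[k]>165)&(abs(np.arange(640)-320)<90)); print(k,w[:1],w[-1:],end=" ")
```

```text
tcp [ 0.35   -0.3323  0.1692] head -4.68 w 0.0684 t 54.1 tilt 0.0013
-0.0006 -0.0003 0.0767 -0.0013 rows>=1.8
[49.7238  3.9738] (16, 0, 61, 13) [ 0.4887 -0.1968  0.122 ]
[319.3767 224.6029] (299, 205, 44, 40) [ 0.349  -0.3326  0.122 ]
150 [] [] 162 [] [] 174 [288] [339] 186 [287] [354] 198 [286] [352] 210 [286] [350] 222 [285] [349] 234 [341] [347] 246 [] [] 258 [] [] 270 [] [] 282 [] [] 294 [] []
```

Run:
```python
from h import *
ci=r.camera_info("wrist"); im=cv2.imread("pics/w36.png")[:,:,::-1]; v=im.astype(int).mean(2)
L=[];Rr=[]
for k in range(176,236,3):
    w=np.flatnonzero((v[k]>185)&(abs(np.arange(640)-320)<60)); 
    if len(w)>3: L.append((w[0],k)); Rr.append((w[-1],k))
print(L);print(Rr)
for E in (L[2:],Rr[2:]):
    P=plane(ci,E,.08); f=np.polyfit(P[:,0],P[:,1],1); print("heading",np.degrees(np.arctan(f[0])),P[[0,-1]])
for k in (180,200,215): print(k,v[k,270:375:2].astype(int).tolist())
```

```text
[(np.int64(288), 176), (np.int64(288), 179), (np.int64(288), 182), (np.int64(288), 185), (np.int64(288), 188), (np.int64(287), 191), (np.int64(287), 194), (np.int64(287), 197), (np.int64(287), 200), (np.int64(286), 203), (np.int64(286), 206), (np.int64(286), 209), (np.int64(286), 212), (np.int64(285), 215), (np.int64(285), 218), (np.int64(285), 221), (np.int64(285), 224), (np.int64(285), 227), (np.int64(285), 230), (np.int64(342), 233)]
[(np.int64(351), 176), (np.int64(354), 179), (np.int64(354), 182), (np.int64(353), 185), (np.int64(353), 188), (np.int64(353), 191), (np.int64(352), 194), (np.int64(352), 197), (np.int64(351), 200), (np.int64(351), 203), (np.int64(350), 206), (np.int64(350), 209), (np.int64(350), 212), (np.int64(349), 215), (np.int64(349), 218), (np.int64(348), 221), (np.int64(348), 224), (np.int64(348), 227), (np.int64(347), 230), (np.int64(347), 233)]
heading 10.966166004624283 [[ 0.3687 -0.3107  0.08  ]
 [ 0.3242 -0.3486  0.08  ]]
heading -10.50049205806564 [[ 0.3647 -0.3601  0.08  ]
 [ 0.3238 -0.3525  0.08  ]]
180 [146, 148, 149, 147, 146, 141, 139, 139, 142, 201, 226, 237, 238, 237, 237, 237, 237, 217, 214, 221, 222, 223, 223, 223, 222, 223, 222, 221, 219, 217, 213, 208, 212, 233, 234, 233, 233, 233, 233, 232, 232, 224, 197, 149, 146, 146, 146, 146, 145, 145, 144, 143, 146]
200 [150, 153, 147, 141, 145, 149, 150, 151, 176, 213, 220, 225, 226, 227, 229, 231, 212, 81, 80, 79, 79, 78, 78, 78, 78, 77, 77, 77, 76, 77, 76, 76, 75, 215, 222, 220, 216, 213, 210, 203, 217, 177, 147, 147, 146, 141, 142, 146, 144, 143, 145, 145, 148]
215 [143, 148, 149, 148, 147, 149, 151, 140, 213, 227, 232, 220, 223, 224, 197, 81, 123, 127, 126, 127, 126, 126, 126, 126, 125, 125, 124, 124, 122, 123, 123, 123, 122, 115, 76, 117, 96, 209, 199, 210, 167, 144, 146, 144, 145, 145, 143, 142, 142, 147, 147, 146, 145]
```

Body yaw comes out near -9.8°, so after gripping I'll turn it by about +5.9° to match the lane.

>>> {"api": "play_rows", "payload": {
  "targets": "-0.6 0.001 0 0.035 0; -0.6 0.001 0 0.065 0; -0.6 0.001 0 0.076 0; -0.6 0.001 0 0.076 0; 0.2 0.001 0 0.076 0; 1 0.001 0 0.076 0; 1 0.001 0 0.076 0; 1 0.001 0 0.076 0",
  "squeeze": 30
}}

```text
clock: 54.78
tcp_pos: [0.3517, -0.3325, 0.0939]
orientation: [3.137, -0.128, 0.004]
contact_force: [-0.7, 0.8, 5.3]
grip_width: 0.0274
gripper_force: 29.2
```

>>> {"api": "play_rows", "payload": {
  "targets": "1 0 0 0 0; 1 0 0 0 0; 1 0 0 0 0; 1 0 0 0 0; 1 0 0 0 0"
}}

```text
clock: 55.2
tcp_pos: [0.3518, -0.3325, 0.0939]
orientation: [3.137, -0.127, 0.004]
contact_force: [-1.0, 2.0, 7.1]
grip_width: 0.0275
gripper_force: 29.4
```

>>> {"api": "play_rows", "payload": {
  "targets": "1 0 0 -0.01 0; 1 0 0 -0.025 0; 1 0 0 -0.045 0; 1 0 0 -0.06 0; 1 0.01 0 -0.065 0; 1 0.03 0 -0.065 0; 1 0.05 0 -0.065 0; 1 0.07 0 -0.065 0"
}}

```text
clock: 55.87
tcp_pos: [0.4218, -0.3377, 0.1577]
orientation: [3.138, -0.128, 0.001]
contact_force: [-1.1, -0.3, -0.9]
grip_width: 0.0268
gripper_force: 29.8
```

Run:
```python
from h import *
go((.497,-.3475,.155,1.2)); print(r.get_obs()["contact_force"])
```

```text
tcp [ 0.4218 -0.3377  0.1577] head -4.68 w 0.0268 t 55.9 tilt 0.0009
0.0758 0.0036 0.0028 -0.1026 rows>=1.8
[-1.092  -0.296  -0.8612]
```

>>> {"api": "play_rows", "payload": {
  "targets": "1 0.015 0.001 0 -0.05; 1 0.035 0.002 0 -0.102; 1 0.055 0.003 0 -0.102; 1 0.07 0.0035 0 -0.102; 1 0.077 0.0035 0 -0.102; 1 0.0778 0.0035 0 -0.102; 1 0.0778 0.0035 0 -0.102; 1 0.0778 0.0035 0 -0.102"
}}

```text
clock: 56.53
tcp_pos: [0.4966, -0.3474, 0.157]
orientation: [-3.141, -0.032, 0.002]
contact_force: [0.3, 1.2, -0.7]
grip_width: 0.0271
gripper_force: 29.8
```

Run:
```python
from h import *
go((.499,-.3475,.0969,1.2)); print(r.get_obs()["contact_force"])
ci,im,o=hang("w37",(-10,0,10),.018)
v=im.astype(int).mean(2); L=[];Q=[]
for k in range(207,240,3):
    w=np.flatnonzero((v[k]>185)&(abs(np.arange(640)-320)<75)); 
    if len(w)>3: L.append((int(w[0]),k)); Q.append((int(w[-1]),k))
print(L,Q)
# lane edges across the image, on columns left of the body
for c in (200,220,240,400,420,440): print(c,[int(x) for x in v[60:330:4,c]])
```

```text
tcp [ 0.4966 -0.3474  0.157 ] head 1.16 w 0.0271 t 56.5 tilt 0.0013
0.0025 0.0002 0.0601 -0.0007 rows>=1.4
[ 0.3419  1.2045 -0.7313]
-10 222.0145450784907 319.1369896911441 [194.9884 276.6819 146.0455 209.4032]
0 225.47223888491675 317.50324035914446 [199.4    287.6499 168.512  232.3664]
10 229.95065213382884 314.0973851132408 [205.3464 298.4672 191.0694 255.7368]
edges [(147, 148, 181), (153, 182, 230), (174, 228, 120), (193, 120, 129), (205, 128, 224), (233, 234, 78), (266, 72, 117)]
[(250, 207), (276, 210), (276, 213), (271, 216), (275, 219), (275, 222), (275, 225), (275, 228), (275, 231), (274, 234), (274, 237)] [(332, 207), (365, 210), (369, 213), (370, 216), (370, 219), (369, 222), (369, 225), (368, 228), (368, 231), (367, 234), (367, 237)]
200 [149, 148, 150, 147, 142, 145, 141, 142, 141, 149, 148, 140, 145, 145, 145, 146, 145, 143, 142, 132, 180, 221, 220, 123, 116, 118, 128, 209, 222, 221, 226, 230, 234, 88, 77, 76, 75, 75, 75, 74, 73, 108, 216, 198, 144, 141, 144, 148, 147, 144, 144, 144, 144, 142, 141, 142, 141, 141, 66, 42, 41, 54, 39, 37, 37, 39, 37, 37]
220 [149, 143, 1
[... 962 characters left out ...]
, 36, 35, 33, 32, 31, 31, 30]
420 [143, 142, 139, 138, 138, 137, 139, 139, 144, 142, 137, 139, 135, 142, 141, 140, 145, 141, 143, 142, 147, 141, 145, 141, 147, 142, 149, 147, 153, 147, 146, 144, 147, 150, 142, 148, 144, 144, 149, 145, 146, 143, 143, 141, 141, 144, 143, 146, 147, 144, 144, 141, 138, 140, 138, 140, 145, 139, 141, 57, 37, 38, 38, 38, 33, 32, 48, 48]
440 [139, 141, 138, 136, 139, 140, 135, 131, 140, 145, 143, 140, 144, 140, 143, 145, 143, 145, 141, 145, 145, 143, 142, 145, 135, 142, 144, 147, 147, 145, 144, 143, 144, 147, 141, 147, 149, 144, 147, 146, 148, 145, 144, 140, 143, 145, 143, 139, 147, 141, 143, 140, 146, 138, 143, 137, 136, 137, 74, 39, 39, 53, 36, 35, 34, 41, 40, 40]
```

Run:
```python
from h import *
o=r.get_obs(); ci=r.camera_info("wrist"); im=cv2.imread("pics/w37.png")[:,:,::-1]; v=im.astype(int).mean(2)
for c in (290,305,320,335):
    print(c,v[142:180,c].astype(int).tolist())
p=plane(ci,[[320,147.5],[320,153]],.008); print(p); 
for q in p: print("centre implied x at y=-.3475:", q[0]-.069*(q[1]+.3475)-.036*1.002)
print(o["tcp_pos"], plane(ci,[[320,174]],.064-.001))
```

```text
290 [149, 119, 140, 177, 183, 183, 183, 184, 171, 223, 231, 232, 232, 233, 233, 231, 229, 229, 228, 228, 229, 229, 229, 228, 228, 229, 227, 226, 225, 226, 198, 143, 132, 131, 130, 129, 129, 129]
305 [148, 148, 132, 113, 168, 182, 183, 182, 182, 183, 223, 229, 231, 231, 232, 234, 233, 229, 227, 228, 227, 228, 228, 228, 227, 227, 230, 228, 225, 224, 222, 146, 127, 128, 121, 119, 118, 118]
320 [150, 148, 147, 141, 107, 162, 180, 182, 182, 181, 179, 199, 225, 229, 232, 230, 234, 233, 231, 226, 226, 226, 227, 227, 228, 226, 225, 229, 228, 224, 222, 223, 181, 134, 126, 124, 120, 118]
335 [151, 151, 151, 150, 150, 123, 139, 177, 182, 182, 181, 183, 171, 220, 226, 230, 229, 231, 232, 231, 227, 225, 225, 225, 226, 226, 225, 224, 227, 228, 225, 222, 221, 220, 144, 126, 126, 119]
[[ 0.5307 -0.3475  0.008 ]
 [ 0.5256 -0.3476  0.008 ]]
centre implied x at y=-.3475: 0.49459928578929535
centre implied x at y=-.3475: 0.4895721397608259
[ 0.4965 -0.3475  0.1571] [[ 0.5181 -0.3477  0.063 ]]
```

>>> {"api": "play_rows", "payload": {
  "targets": "1 0.0028 0 0.01 0; 1 0.0028 0 0.025 0; 1 0.0028 0 0.04 0; 1 0.0028 0 0.05 0; 1 0.0028 0 0.053 0; 1 0.0028 0 0.055 0; 1 0.0028 0 0.055 0; 1 0.0028 0 0.055 0"
}}

```text
clock: 57.25
tcp_pos: [0.5009, -0.3476, 0.1028]
orientation: [3.141, 0.033, 0.001]
contact_force: [-0.1, 0.3, -0.5]
grip_width: 0.0272
gripper_force: 29.7
```

Run:
```python
from h import *
o=r.get_obs(); go((.499,-.3475,.0969,1.2)); print(o["contact_force"])
ci,im,o=hang("w38",(0,5),.018); v=im.astype(int).mean(2)
for c in (290,320,345): print(c,v[135:182,c].astype(int).tolist())
z=o["tcp_pos"][2]-.0939
print(z,plane(ci,[[320,174]],z))
```

```text
tcp [ 0.5009 -0.3476  0.1028] head 1.19 w 0.0272 t 57.2 tilt 0.0010
-0.0019 -0.0001 0.0059 -0.0002 rows>=0.1
[-0.0706  0.3458 -0.4972]
0 225.52111306935836 317.5588736778069 [199.4486 287.6945 168.5484 232.4006]
5 227.64197047606922 316.0793063182893 [202.246  293.1332 179.8105 244.0255]
edges [(162, 147, 183), (174, 178, 119), (193, 119, 129), (205, 130, 225), (233, 236, 81), (266, 74, 119)]
290 [147, 147, 148, 148, 149, 150, 150, 149, 148, 147, 149, 151, 151, 151, 152, 152, 152, 152, 152, 152, 152, 152, 153, 120, 100, 159, 182, 183, 183, 184, 184, 183, 169, 225, 231, 232, 232, 205, 144, 132, 131, 131, 130, 129, 129, 129, 129]
320 [153, 151, 150, 150, 150, 151, 152, 150, 149, 149, 148, 148, 148, 147, 147, 149, 150, 152, 154, 153, 153, 151, 149, 147, 147, 142, 107, 111, 165, 180, 182, 183, 183, 182, 173, 178, 224, 229, 231, 187, 134, 126, 123, 119, 118, 118, 117]
345 [151, 151, 150, 149, 148, 147, 145, 144, 144, 144, 144, 145, 144, 144, 143, 144, 147, 149, 152, 154, 151, 150, 150, 150, 150, 150, 148, 146, 112, 100, 164, 182, 183, 183, 182, 181, 178, 175, 220, 226, 229, 228, 147, 126, 126, 119, 118]
0.008948005240451903 [[ 0.5227 -0.3478  0.0089]]
```

The gap between foot and rail is about 3 mm (ideal 4) and even along the edge. Seat it and release.

>>> {"api": "play_rows", "payload": {
  "targets": "1 -0.001 0 0.002 0; 1 -0.001 0 0.004 0; 1 -0.001 0 0.006 0; 1 -0.001 0 0.008 0; 1 -0.001 0 0.008 0; 0.4 -0.001 0 0.006 0; 0 -0.001 0 0.006 0; -0.4 -0.001 0 0.006 0"
}}

```text
clock: 57.97
tcp_pos: [0.4996, -0.3474, 0.0963]
orientation: [3.141, 0.033, 0.001]
contact_force: [0.4, -0.7, 0.2]
grip_width: 0.05
gripper_force: 0.0
```

>>> {"api": "play_rows", "payload": {
  "targets": "-0.4 0 0 0 0; -0.4 0 0 0 0; -0.4 0 0 -0.04 0; -0.4 0 0 -0.08 0; -0.4 0 0 -0.12 0; -0.4 0 0 -0.16 0; -0.4 0 0 -0.19 0; -0.4 0 0 -0.2 0"
}}

```text
clock: 58.63
tcp_pos: [0.5015, -0.3484, 0.302]
orientation: [3.137, 0.032, 0.011]
contact_force: [0.2, -1.0, -0.2]
grip_width: 0.0599
gripper_force: 0.0
```

>>> {"api": "play_rows", "payload": {
  "targets": "-0.4 -0.03 0.03 0 0; -0.4 -0.05 0.06 0 0; -0.4 -0.06 0.1 0 0; -0.4 -0.06 0.14 0 0; -0.4 -0.06 0.18 0 0; -0.4 -0.06 0.2 0 0; -0.4 -0.06 0.2 0 0; -0.4 -0.06 0.2 0 0"
}}

```text
clock: 59.3
tcp_pos: [0.4428, -0.5492, 0.2944]
orientation: [-3.14, -0.029, 0.002]
contact_force: [0.6, 1.2, -1.3]
grip_width: 0.0595
gripper_force: 0.0
```

Run:
```python
from h import *
o=r.get_obs(); go((.499,-.3475,.3,1.2)); print(o["contact_force"])
ct=r.camera_info("top"); t=r.grab_frame("top"); cs=r.camera_info("side"); S=r.grab_frame("side"); cv2.imwrite("pics/t40.png",t[:,:,::-1]);cv2.imwrite("pics/s40.png",S[:,:,::-1])
tb=[(c,a) for c,a,q in blobs(blue(t),15) if c[1]>160 and 290<c[0]<480]; sb=[(c,a) for c,a,q in blobs(blue(S),15) if c[1]>150 and 230<c[0]<420]
print(tb);print(sb)
for a,_ in tb:
    for b,_ in sb:
        p,e=tri(ct,a,cs,b)
        if e<.008 and .05<p[2]<.15: print("cap",p,e,"off lane %.4f s %.3f"%(p[0]-.4971-.069*(p[1]+.3455),(p[1]+.141)))
```

```text
tcp [ 0.4428 -0.5492  0.2944] head 1.08 w 0.0595 t 59.3 tilt 0.0024
0.0599 -0.2007 -0.0053 -0.0022 rows>=5.0
[ 0.5934  1.2427 -1.3336]
[(array([317.093 , 208.3256]), np.int32(43)), (array([345.2979, 210.0638]), np.int32(47)), (array([371.4286, 211.1633]), np.int32(49)), (array([398.1607, 212.4643]), np.int32(56)), (array([422.35, 214.  ]), np.int32(60)), (array([450.4154, 214.5077]), np.int32(65))]
[(array([401.9103, 173.7051]), np.int32(78)), (array([369.878 , 356.4715]), np.int32(246))]
cap [ 0.4988 -0.3466  0.1091] 0.003771175129397207 off lane 0.0018 s -0.206
```

```bash
python3 -c "
from bench import r
print(r.hand_in())"
```

```text
the job is handed in; nothing more can be done
None
```

The job is handed in, result not reported: by the last camera check all six bottles stand in the lane (one was knocked over mid-run and re-stood), the case is empty, its cover is pushed to the end stop (about 2–3 mm by camera, limit 8 mm), and I did not move the mug or the glove box.

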